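# Fetch the dried sample boards from under the drying ledge

### The arm

A 7-joint arm with a two-finger parallel gripper is mounted at the origin on the work surface; the furniture and walls round the work are solid. World frame = base frame: x ahead of the robot, y to its left, z up, the work surface at z = 0. Lengths are in m, angles in degrees, forces in N, time in s.
With the tool pointing down it reaches from about 0.4 to 0.9 m from the base axis. Payload 5.5 kg.
Tool frame: the origin (TCP) lies at the very end of the fingers, on their centre line; the grasp point (between the pads) lies 19 mm behind it (grip_point_offset is the distance from the TCP to the grasp point, in m); z points along the fingers, y is the line along which they close (so a half turn about z gives the same grasp; the last joint's range is limited). The gripper opens to 85 mm and grips with 20 to 120 N. Pads are 22 mm wide; open, the fingers measure 114 mm over their backs; the gripper's body (76 mm by 85 mm) begins 54 mm behind the grasp point. The pads swing forward as they close: fully open they stand 13 mm farther back than shut.
Start: joints at [79.137, 28.699, -24.465, 88.831, 12.651, 65.22, -12.049], TCP at [0.284, -0.584, 0.231] pointing down, gripper open.
Joint ranges: [-164.97, 164.97], [-17.58, 116.51], [-87.97, 89.64], [11.32, 138.91], [-80.73, 260.73], [10.89, 115.49], [-147.41, 147.41]. Speed limits (degrees/s): [147.25, 147.25, 180, 180, 180, 180, 180].

### API

Orientations are given as a 3x3 rotation matrix whose columns are the frame's x, y, z axes.
In Python, from plant import * gives the robot as it stands.
- The arm moves only by the tool drive_tool, never from a script. Its argument "targets" is a list of rows, each a list of 4 numbers: the shift along the tool's x, y, z in cm, then the turn about the tool's z in rad. In form: [[dx, dy, dz, spin], ...]. A call has 1 to 20 rows; each row is the pose to reach, as a shift and turn from the pose commanded when the call began, along the tool's axes at that moment; what a row does not reach only later rows make up. A row lasts 1/12 s, in which the tool goes at most 41.7 mm and 7.16 degrees, less where a joint would pass 70% of its speed; a pose out of reach is approached as far as the arm can. A call with a gripper value outside its range is refused whole. "jaw" is the closure, from 0 (fully open) to 1 (shut), set as the call begins (left out, the last holds). The fingers move at their own pace and stop on an object; "newtons" is the grip in N (left out, the last holds). Time passes only in rows, so rows that repeat a pose let the fingers close. It gives the time, the measured TCP pose, the force, the opening and the grip force at its end, in the units of the state.
- state(): the state, without advancing time (a new reading comes with each control period).
- capture(name): name is "scene" or "top" or "wrist"; returns a dict with "image" (400x640x3 uint8, blue, green, red), "range_z" (400x640 float32, m along the optical axis (not along the pixel's ray), 0 where there is no reading), "K" (3x3 intrinsics, pixels), "pose" (4x4, takes a point from camera to world coordinates); the wrist camera has in their place "T_tool_cam" (4x4, takes a point from camera to tool coordinates, whose origin is the TCP and whose axes are the flange's). Camera axes: x right, y up, looking along -z (the intrinsics and any distortion apply to the point x, -y, -z); pixel columns grow to the right and rows downward; lengths in m; the calibration is good to about 2 mm. A picture is of the moment at which its call begins: read the wrist's pose just before it.
- finish_job(): hands the job in; it is judged then, once.
Trained networks look in the newest picture that a camera, given by its name, has taken for a name from the list of things; names that differ only in an ending like _2 or _b are one class to them, and where a whole thing is asked for, a point or a joint stands for the part that bears it (a point fixed in the world has none). Each returns a list of dicts, best first, with "p" (0 to 1); they miss things now and then, are a little off and sometimes report something else, mostly with a low value. They report only what shows in the picture. A call takes as long as a camera call.
- recognise(camera, query): "position" ([row, column] in pixels, amid what is visible of it).
- trace(camera, query): "mask" (400x640 bool, what is visible of it) and "position" ([row, column] in pixels, amid what is visible of it).
The state is a dict: "clock": time; "q": joint angles; "qvel": joint speeds; "tau": joint torques, N m; "eef_pos": TCP position; "orientation": TCP orientation; "wrist_force": force on the tool from outside, world axes, zero at the start; "wrist_torque": the same for the moment, N m; "grip_width": finger opening in m; "finger_force": force on a finger pad.
Only numpy, scipy, OpenCV 4.12 (cv2) and the standard library are available. Lean on these libraries where they do the work, as an engineer would, in place of code of your own. Each camera call takes 0.05 s, during which the arm holds its last target. There are 200 camera calls.

### The job

The painted sample boards under the low drying ledge are dry: pull out the two red-headed pins that bar the bays and stand them in the small wooden box, then use the flat scoop to fetch every board out from under the ledge and leave them all lying flat, painted side up, on the rails of the open tray, as many as there are. Finally stand the scoop upright on its blade on a table, and do not disturb the blue pot, the red paint tube or the bear charm.

Things in the scene. Friction and masses are not known exactly. Their poses are not given: they have to be found in the camera images.
- rack: drying rack, fixed plywood, 104 deep x 214 wide; ledge over both bays from front to back, underside z = 58, top 68 mm. Origin: middle of its front edge on the table; x level, from the open front to the back wall, y to its left, z up. Two bays at y = +52 and -52 mm, open to the front only. The ledge carries a sleeve (28 x 30 mm, up to z = 84 mm) at each bay's mouth
- rack_bay_left (a point): middle of the left bay's mouth, on the rack's front edge at table height, axes as the rack's. The bay is 99 mm wide, floor 4 mm thick; two rails run along x, 6 mm wide, tops at z = 24 mm, inner faces 60 mm apart (30 mm either side of the centre line): a blade slides in between and below them. The sleeve's pin stands 10 mm behind the front edge and hangs to z = 8 mm, barring the bay
- rack_bay_right (a point): the same for the right bay, which is made alike
- tray: open plywood tray, fixed, 100 deep x 230 wide, walls 34 mm high at back and sides, open at the front and above, floor 4 mm. Origin: middle of its front edge on the table; x level, from the open front to the back wall, y to its left, z up. Two lanes at y = +54 and -54 mm, no wall between; boards lie flat across a lane's two rails, two boards one behind the other
- tray_lane_left (a point): middle of the left lane's mouth, on the tray's front edge at table height, axes as the tray's. Its two rails run along x from 4 to 96 mm, 6 mm wide, tops at z = 24 mm, inner faces 60 mm apart (30 mm either side of the centre line), so a blade can sink between them and leave boards lying on them
- tray_lane_right (a point): the same for the right lane, which is made alike
- scoop: aluminium scoop, 140 g, on a table. Origin: underside, below the handle's axis; x along the blade, z up the handle. Blade level, 44 wide, 4 mm thick, tip 115 mm ahead; foot plate 90 mm wide, from 40 behind to 4 mm ahead; wooden grip 24 (x) x 26 (y) mm, 100 to 164 mm up. Grip it along its x, or the load tilts it. Origin 20 mm before a bay's mouth, the blade is under both places
- box: open wooden box, loose, 300 g, 68 x 140 x 62 mm high, walls and bottom 4 mm; origin: centre of its underside, y along its long side, z up. A cross wall (y = -14 to -10 mm, 56 mm high) leaves two compartments 60 mm wide: y from -66 to -14 and from -10 to 66 mm. Pins stand foot down on the bottom and lean on a wall
- pin_left: pin hanging upright in the sleeve of the rack's left bay, 30 g: heavy steel shaft 10 mm thick, 76 mm long; 18 mm collar resting on the sleeve; red grip 16 mm thick from 80 to 138 mm. Origin: foot of the shaft, z up to the grip. Slides freely (1 mm play a side); raise it 80 mm to leave the sleeve.
- pin_right: pin hanging upright in the sleeve of the rack's right bay, 30 g: heavy steel shaft 10 mm thick, 76 mm long; 18 mm collar resting on the sleeve; red grip 16 mm thick from 80 to 138 mm. Origin: foot of the shaft, z up to the grip. Slides freely (1 mm play a side); raise it 80 mm to leave the sleeve.
- swatch_blue: sample board: wooden slat 36 x 90 x 10 mm (x, y, z), blue painted top, 30 g; origin: centre of its underside, z up through the paint. It starts across the two rails of the rack's left bay, long side parallel to the rack's front, centred 38 mm (front place) or 76 mm (back place) behind the front edge. May be absent.
- swatch_green: sample board: wooden slat 36 x 90 x 10 mm (x, y, z), green painted top, 30 g; origin: centre of its underside, z up through the paint. It starts across the two rails of the rack's left bay, long side parallel to the rack's front, centred 38 mm (front place) or 76 mm (back place) behind the front edge. May be absent.
- swatch_red: sample board: wooden slat 36 x 90 x 10 mm (x, y, z), red painted top, 30 g; origin: centre of its underside, z up through the paint. It starts across the two rails of the rack's right bay, long side parallel to the rack's front, centred 38 mm (front place) or 76 mm (back place) behind the front edge. May be absent.
- swatch_yellow: sample board: wooden slat 36 x 90 x 10 mm (x, y, z), yellow painted top, 30 g; origin: centre of its underside, z up through the paint. It starts across the two rails of the rack's right bay, long side parallel to the rack's front, centred 38 mm (front place) or 76 mm (back place) behind the front edge. May be absent.
- blue_pot: bystander: small white pot with blue band, 36 mm across, 41 mm high, left of the rack; leave alone. Origin: centre of underside
- red_tube: bystander: red and silver paint tube, 123 mm long, lying on the table between box and robot, right of the rack; leave alone. Origin: about its middle, on the table
- bear: bystander: yellow bear charm, 62 mm high, behind the tray; leave alone. Origin: centre of underside

How it is judged (in metres and radians):
On the way:
1. a board rides on the scoop, lifted off the rails (((contact force between scoop and swatch_blue above 0.08 N and height (world z) of swatch_blue above 0.027 m) or (contact force between scoop and swatch_green above 0.08 N and height (world z) of swatch_green above 0.027 m) or (contact force between scoop and swatch_red above 0.08 N and height (world z) of swatch_red above 0.027 m) or (contact force between scoop and swatch_yellow above 0.08 N and height (world z) of swatch_yellow above 0.027 m))), for 0.2 s.
At the end, for the whole second after the job is handed in: each board present lies flat (0.1 rad), painted side up, on the tray rails: underside 19 to 30 mm up, centre 12 to 90 mm behind the front edge and within 85 mm of the midline; pin feet down in the upright box (below 30 mm, lean 1.1 rad); scoop upright (0.1 rad) on a table; all at rest (x of swatch_blue in the frame of tray between 0.012 and 0.09 m and y of swatch_blue in the frame of tray between -0.085 and 0.085 m and z of swatch_blue in the frame of tray between 0.019 and 0.03 m and angle between each of swatch_blue, swatch_green, swatch_red, swatch_yellow, scoop's own z axis and vertical below 0.1 rad and linear speed of each of swatch_blue, swatch_green, swatch_red, swatch_yellow, pin_left, pin_right, scoop below 0.02 m/s and x of swatch_green in the frame of tray between 0.012 and 0.09 m and y of swatch_green in the frame of tray between -0.085 and 0.085 m and z of swatch_green in the frame of tray between 0.019 and 0.03 m and x of swatch_red in the frame of tray between 0.012 and 0.09 m and y of swatch_red in the frame of tray between -0.085 and 0.085 m and z of swatch_red in the frame of tray between 0.019 and 0.03 m and x of swatch_yellow in the frame of tray between 0.012 and 0.09 m and y of swatch_yellow in the frame of tray between -0.085 and 0.085 m and z of swatch_yellow in the frame of tray between 0.019 and 0.03 m and x of pin_left in the frame of box between -0.034 and 0.034 m and y of pin_left in the frame of box between -0.07 and 0.07 m and height (world z) of each of pin_left, pin_right below 0.03 m and angle between each of pin_left, pin_right's own z axis and vertical below 1.1 rad and x of pin_right in the frame of box between -0.034 and 0.034 m and y of pin_right in the frame of box between -0.07 and 0.07 m and angle between box's own z axis and vertical below 0.15 rad and height (world z) of scoop between -0.008 and 0.008 m); the robot touches nothing.
It fails at once if the blue gouache pot is moved more than 3 cm (distance of blue_pot from where it was at the start of the episode above 0.03 m).
It fails at once if the red paint tube is moved more than 3 cm (distance of red_tube from where it was at the start of the episode above 0.03 m).
It fails at once if the bear charm is moved more than 3 cm (distance of bear from where it was at the start of the episode above 0.03 m).
Of swatch_blue, swatch_green only 1 to 2 are there at a start; the rules pass over those that are not, and their reading is None.
Of swatch_red, swatch_yellow only 1 to 2 are there at a start; the rules pass over those that are not, and their reading is None.
At some moment in a run one of scoop, box may be knocked a few centimetres aside while the robot is not near it.
It also fails if it takes over 200 s, if anything falls off the work surface, if the arm or the gripper's body presses on something with over 40 N, if the wrist force passes 120 N, or if a joint passes its speed limit or range.

## Working session

There is one attempt and no reset: what is moved stays moved. The work goes in short steps, Python scripts to look and compute and a tool call to move; the robot and the scene stay as the last step left them, time stands still between calls to the robot, and variables do not carry over. Pictures are saved under pics/ and viewed, at most 14 in all, crops included, and the job is handed in when it is done.

Besides the shell and the picture viewer there is one more tool, called after "Request:" as name(argument=value, ...) on one line, values as JSON. drive_tool: Moves the arm, as the interface text tells. Its arguments: {"type":"object","properties":{"targets":{"type":"array","items":{"type":"array","items":{"type":"number"}}},"jaw":{"type":"number"},"newtons":{"type":"number"}},"required":["targets"]}

```bash
ls; mkdir -p pics; python3 - <<'E'
from plant import *
import cv2, numpy as np
s=state(); print({k:np.round(v,3).tolist() for k,v in s.items()})
for n in ("scene","top"):
    c=capture(n); cv2.imwrite(f"pics/{n}0.png",c["image"]); print(n,c["K"].tolist(),np.round(c["pose"],3).tolist())
    for q in ["rack","tray","scoop","box","pin_left","swatch_blue","swatch_green","swatch_red","swatch_yellow","blue_pot","red_tube","bear"]:
        print(q,[(np.round(d["position"]).tolist(),round(d["p"],2)) for d in recognise(n,q)[:3]])
E
```

```text
pics
{'clock': 0.0, 'q': [79.138, 28.755, -24.45, 88.892, 12.651, 65.219, -12.05], 'qvel': [-0.056, 0.107, 0.021, -0.023, -0.017, 0.007, -0.015], 'tau': [-0.001, -56.952, -5.817, -28.094, 0.011, 0.012, 0.0], 'eef_pos': [0.284, -0.584, 0.23], 'orientation': [[0.899, 0.437, -0.001], [0.437, -0.899, 0.002], [0.0, -0.002, -1.0]], 'wrist_force': [-0.246, -0.205, 0.782], 'wrist_torque': [-0.047, -0.028, -0.016], 'finger_force': 0.0, 'grip_width': 0.085}
scene [[401.0744935170347, 0.0, 321.7699076149762], [0.0, 401.0744935170347, 205.41428664023167], [0.0, 0.0, 1.0]] [[-0.512, 0.482, -0.711, -0.385], [-0.859, -0.269, 0.436, 0.532], [0.019, 0.834, 0.552, 0.713], [0.0, 0.0, 0.0, 1.0]]
rack [([232.0, 217.0], 0.87), ([200.0, 268.0], 0.3)]
tray [([184.0, 397.0], 0.67)]
scoop [([210.0, 399.0], 0.78)]
box [([199.0, 267.0], 0.7), ([184.0, 396.0], 0.25)]
pin_left [([223.0, 214.0], 0.47)]
swatch_blue [([182.0, 398.0], 0.41)]
swatch_green [([209.0, 400.0], 0.34)]
swatch_red []
swatch_yellow [([226.0, 239.0], 0.54), ([234.0, 215.0], 0.54)]
blue_pot [([281.0, 170.0], 0.82)]
red_tube [([225.0, 316.0], 0.83)]
bear []
top [[362.560215103012, 0.0, 321.0055520810906], [0.0, 362.560215103012, 208.58345180834098], [0.0, 0.0, 1.0]] [[0.0, 0.985, -0.175, 0.295], [-1.0, -0.002, -0.014, 0.0], [-0.014, 0.175, 0.985, 1.241], [0.0, 0.0, 0.0, 1.0]]
rack [([205.0, 235.0], 0.72)]
tray [([225.0, 434.0], 0.57)]
scoop [([244.0, 385.0], 0.74)]
box []
pin_left []
swatch_blue [([182.0, 286.0], 0.71)]
swatch_green []
swatch_red []
swatch_yellow []
blue_pot [([247.0, 186.0], 0.54)]
red_tube [([230.0, 311.0], 0.69)]
bear [([208.0, 469.0], 0.61)]
```

```bash
python3 - <<'E'
import cv2
a=cv2.imread("pics/scene0.png"); b=cv2.imread("pics/top0.png")
cv2.imwrite("pics/scene0c.png",cv2.resize(a[130:330,130:450],None,fx=2.5,fy=2.5,interpolation=cv2.INTER_CUBIC))
cv2.imwrite("pics/top0c.png",cv2.resize(b[100:340,160:480],None,fx=2.5,fy=2.5,interpolation=cv2.INTER_CUBIC))
E
```

```text
(no output)
```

View pics/scene0c.png

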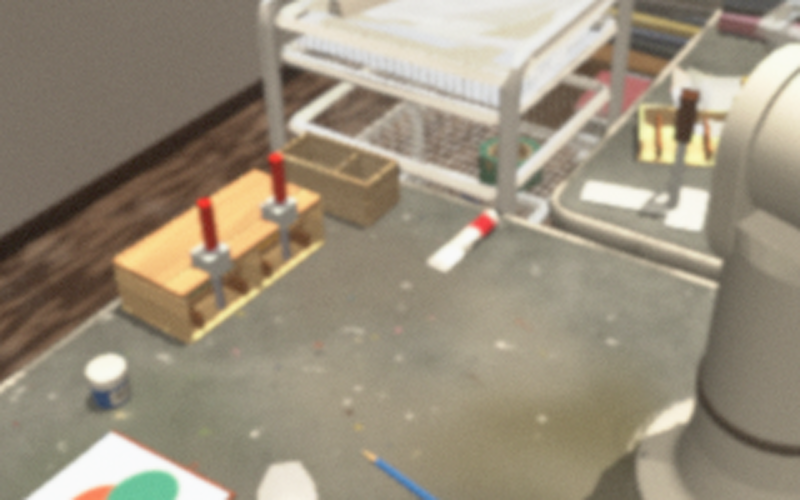

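View pics/top0c.png

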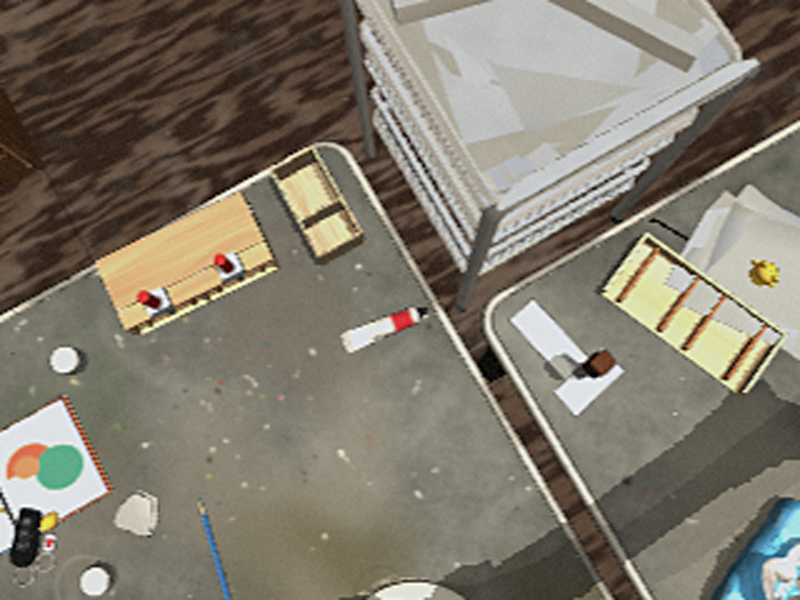

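The rack's two pins sit at full-frame top pixels of about (219,220) and (251,205). The box is at about (182,287), and the scoop is on the second table with its brown grip at (245,399). The tray is at about (225,437) and the bear at (208,466). A tall cart stands between the tables. Next I'll measure from depth.

```bash
cat > h.py <<'E'
from plant import *
import cv2, numpy as np
def cloud(c,pose=None):
    K=c["K"]; z=c["range_z"]; v,u=np.mgrid[:400,:640]
    P=np.stack([(u-K[0,2])/K[0,0]*z,-(v-K[1,2])/K[1,1]*z,-z],-1)
    T=c["pose"] if pose is None else pose
    W=P@T[:3,:3].T+T[:3,3]; W[z<=0]=np.nan
    return W
def wristcap():
    s=state(); c=capture("wrist"); T=np.eye(4); T[:3,:3]=s["orientation"]; T[:3,3]=s["eef_pos"]
    c["pose"]=T@c["T_tool_cam"]; return c
def rect(P):
    (c,wh,a)=cv2.minAreaRect(P[:,:2].astype(np.float32)*1000); return np.round(c,1),np.round(wh,1),round(a,2)
def sel(W,lo,hi):
    with np.errstate(invalid='ignore'): return ((W>lo)&(W<hi)).all(-1)
E
python3 - <<'E'
from h import *
c=capture("top"); W=cloud(c); np.save("top.npy",W)
s=capture("scene"); WS=cloud(s); np.save("scene.npy",WS)
for n,r,cc in [("pinL",219,220),("pinR",205,251),("box",182,287),("tray",225,437),("grip",245,399),("bear",208,466),("pot",244,186),("tube",230,311),("blade",235,378)]:
    print(n,np.round(W[r,cc],3))
m=sel(W,[.3,-.1,.062],[.9,.5,.075]); print("rack z",np.median(W[m][:,2]) , rect(W[m]))
lab=cv2.connectedComponentsWithStats(m.astype(np.uint8),connectivity=4)
for i in range(1,lab[0]):
    if lab[2][i,4]>40: print(i,lab[2][i],rect(W[lab[1]==i]))
# tall things map at low res (10 cm)
for nm,w in (("top",W),("scene",WS)):
    p=w[np.isfinite(w[...,2])]; p=p[(p[:,2]>.15)&(p[:,0]>-.1)&(p[:,0]<1.1)&(abs(p[:,1])<1.)]
    H={}
    for q in p: k=(round(q[0]/.05),round(q[1]/.05)); H.setdefault(k,[]).append(q[2])
    print(nm); 
    for x in range(22,-3,-1): print(f"{x*5:4d}",' '.join(f"{int(100*max(H[(x,y)])):3d}" if (x,y) in H else '  .' for y in range(8,-20,-1)))
E
```

```text
pinL [0.459 0.328 0.138]
pinR [0.504 0.235 0.13 ]
box [0.61  0.138 0.004]
tray [ 0.457 -0.379  0.005]
grip [ 0.377 -0.215  0.164]
bear [ 0.507 -0.462  0.055]
pot [0.39  0.467 0.039]
tube [0.44  0.052 0.01 ]
blade [ 0.423 -0.177  0.002]
rack z 0.06776014111892525 (array([582.7, 173.3]), array([354.5, 514. ]), 35.96)
41 [ 198  177   72   55 1788] (array([520.9, 306.9]), array([105.9, 214.6]), 26.06)
top
 110   .   .   .   .   .   .   .   .   .   .   .  15  15   .   .   .   .   .   .   .   .   .   .   .   .   .   .   .
 105   .   .   .   .   .   .   .   .   .  15  15  15  15   .   .   .   .   .   .   .   .   .   .   .   .   .   .   .
 100   .   .   .   .   .   .   .   .  15  15  15   .  15  15  15   .   .   .   .   .   .   .   .   .   .   .   .   .
  95   .   .   .   .   .   .   .  15  15   .  16   .   .   .   .   .   .   .   .   .   .   .   .   .   .   .   .   .
  90   .   .   .   .   .   .   .   .   .   .  17  17  17   .   .   .   .   .   .   .   .   .   .   .   .   .   .   .
  85   .   .   .   .   .   .   .  16  16  16  16  17  17  17  16   .   .   .   .   .   .   .   .   .   .   .  
[... 4460 characters left out ...]
 15   .   .   .   .   .   .   .   .   .   .   .   .   .   .   .   .   .   .   .   .   .   .   .   .   .   .   .   .
  10   .   .   .   .   .   .   .   .   .   .   .   .   .   .   .   .   .   .   .   .   .   .   .   .   .   .   .   .
   5   .   .   .   .   .   .   .  40  48  58  64   .   .   .   .   .   .   .   .   .   .   .   .   .   .   .   .   .
   0   .   .   .   .   .   .   .  40  49  59  64  64   .   .   .   .   .   .   .   .   .   .   .   .   .   .   .   .
  -5   .   .   .   .   .   .   .  40  47  55  64  64  64   .   .   .   .   .   .   .   .   .   .   .   .   .   .   .
 -10   .   .   .   .   .   .   .   .  35   .   .   .   .   .   .   .   .   .   .   .   .   .   .   .   .   .   .   .
```

```bash
python3 - <<'E'
from h import *
W=np.load("top.npy"); WS=np.load("scene.npy")
R=np.array([.4742,.2841]); a=np.radians(26.06)
for w in (W,WS):
  for n,g in (("L",(.460,.335)),("R",(.506,.242))):
    m=sel(w,[g[0]-.03,g[1]-.03,.10],[g[0]+.03,g[1]+.03,.16]); p=w[m]; print(n,m.sum(),np.round(p.mean(0),4),np.round(p.min(0),3),np.round(p.max(0),3))
  m=sel(w,[.52,.06,.05],[.72,.25,.075]); print("box",m.sum(),rect(w[m]), np.round(w[m].min(0),3),np.round(w[m].max(0),3))
  m=sel(w,[.3,-.32,.12],[.45,-.15,.18]); print("grip",rect(w[m]),np.round(w[m].mean(0),4))
  m=sel(w,[.3,-.5,.026],[.6,-.25,.038]); print("tray walls",m.sum(),rect(w[m]))
  p=w[sel(w,[.3,-.3,.03],[.7,.1,.5])]; print("cart minx",[(y,round(p[abs(p[:,1]-y)<.02][:,0].min(),3)) for y in (-.02,-.06,-.1,-.14,-.18,-.22,-.26,-.3) if (abs(p[:,1]-y)<.02).any()])
lab=cv2.connectedComponentsWithStats(sel(W,[.3,-.55,.015],[.65,-.24,.04]).astype(np.uint8))
for i in range(1,lab[0]):
    if lab[2][i,4]>60: print(i,lab[2][i],rect(W[lab[1]==i]))
img=cv2.imread("pics/top0.png").astype(int)
br=(img.min(-1)>190)&sel(W,[.3,-.3,-.006],[.5,-.1,.012])
lab=cv2.connectedComponentsWithStats(br.astype(np.uint8))
for i in range(1,lab[0]):
    if lab[2][i,4]>60: print("white",lab[2][i],rect(W[lab[1]==i]))
E
```

```text
L 42 [0.4591 0.3316 0.1327] [0.453 0.327 0.101] [0.467 0.341 0.149]
R 39 [0.5051 0.2391 0.1339] [0.499 0.234 0.101] [0.515 0.247 0.151]
box 523 (array([577.7, 178.2]), array([140.5, 170.1]), 29.34) [0.52  0.071 0.05 ] [0.679 0.25  0.075]
grip (array([ 377.9, -221.1]), array([22.9, 24.4]), 43.24) [ 0.3771 -0.2194  0.1578]
tray walls 412 (array([ 501.4, -417.3]), array([241.8, 221.5]), 51.97)
cart minx [(-0.02, np.float64(0.677)), (-0.06, np.float64(0.611)), (-0.1, np.float64(0.56)), (-0.14, np.float64(0.573)), (-0.18, np.float64(0.595)), (-0.22, np.float64(0.363)), (-0.26, np.float64(0.487)), (-0.3, np.float64(0.518))]
L 110 [0.4569 0.3364 0.1258] [0.452 0.328 0.1  ] [0.468 0.344 0.147]
R 96 [0.5032 0.2442 0.1257] [0.497 0.236 0.101] [0.517 0.251 0.147]
box 519 (array([580.8, 169.8]), array([143.8, 162.4]), 32.72) [0.52  0.073 0.05 ] [0.685 0.25  0.071]
grip (array([ 378.8, -221.5]), array([23.5, 33.8]), 39.05) [ 0.373  -0.2149  0.1466]
tray walls 118 (array([ 528.3, -370.5]), array([ 93.1, 249.3]), 14.86)
cart minx [(-0.02, np.float64(0.677)), (-0.06, np.float64(0.601)), (-0.1, np.float64(0.557)), (-0.14, np.float64(0.574)), (-0.18, np.float64(0.596)), (-0.22, np.float64(0.361)), (-0.26, np.float64(0.484)), (-0.3, np.float64(0.522))]
2 [ 401  177   91   81 2723] (array([ 503.4, -437.9]), array([272.6, 251.2]), 52.32)
white [365 220  30  25 314] (array([ 422.6, -180.8]), array([107.3,  41.5]), 42.13)
white [356 232  21  35  66] (array([ 374.9, -133.2]), array([132.5,   5.7]), 30.2)
white [382 246  27  20 209] (array([ 364.4, -232.5]), array([41.9, 85.7]), 43.37)
```

Request:
drive_tool(targets=[[3, -8, 0, 0], [6, -16, 0, 0], [9, -24, 0, 0], [12, -32, 0, 0], [15, -40, 0, 0], [20, -46, 0, 0], [23, -50, 0, 0], [26, -54, 0, 0], [29, -58, 0, 0], [32, -62, 0, 0], [36, -66, 0, 0], [40, -70, 0, 0], [44, -73, 0, 0], [49, -76, 0, 0], [53, -79, 0, 0], [53, -79, 0, 0], [53, -79, 0, 0], [53, -79, 0, 0], [53, -79, 0, 0], [53, -79, 0, 0]], jaw=0)

```text
clock: 3.07
eef_pos: [0.3496, 0.206, 0.2554]
orientation: [[0.904, 0.426, 0.02], [0.426, -0.905, 0.012], [0.023, -0.002, -1.0]]
wrist_force: [1.1, 1.1, -0.5]
grip_width: 0.0852
finger_force: 0.0
```

Request:
drive_tool(targets=[[4, -2, 0, 0], [8, -4, 0, 0], [12, -6, 0, 0], [15.5, -6.8, 0, 0], [15.5, -6.8, 2, 0], [15.5, -6.8, 4, 0], [15.5, -6.8, 4, 0], [15.5, -6.8, 4, 0], [15.5, -6.8, 4, 0], [15.5, -6.8, 4, 0], [15.5, -6.8, 4, 0], [15.5, -6.8, 4, 0]])

```text
clock: 4.07
eef_pos: [0.3509, 0.2588, 0.289]
orientation: [[0.898, 0.438, 0.045], [0.436, -0.899, 0.031], [0.054, -0.008, -0.999]]
wrist_force: [-0.2, 0.3, 0.1]
grip_width: 0.085
finger_force: 0.0
```

```bash
python3 - <<'E'
from h import *
s=state(); print(np.round(s["eef_pos"],4),np.round(s["orientation"],3).tolist(),np.round(s["q"],1))
c=wristcap(); cv2.imwrite("pics/w1.png",c["image"]); W=cloud(c); np.save("w1.npy",W)
for q in ("pin_left","rack","box"): print(q,[(np.round(d["position"]).tolist(),round(d["p"],2)) for d in recognise("wrist",q)[:3]])
for n,g in (("L",(.460,.335)),("R",(.506,.242))):
    m=sel(W,[g[0]-.03,g[1]-.03,.10],[g[0]+.03,g[1]+.03,.16]); 
    if m.any(): p=W[m]; print(n,m.sum(),np.round(p.mean(0),4),np.round(p.min(0),3),np.round(p.max(0),3))
E
```

```text
[0.3509 0.2588 0.289 ] [[0.898, 0.438, 0.045], [0.436, -0.899, 0.031], [0.054, -0.008, -0.999]] [ 62.6 -17.5 -87.9 114.9 -20.1  63.9 -81.1]
pin_left [([31.0, 294.0], 0.73), ([287.0, 633.0], 0.73)]
rack [([33.0, 349.0], 0.97), ([34.0, 417.0], 0.74), ([34.0, 294.0], 0.34)]
box [([42.0, 529.0], 0.83)]
L 554 [0.4581 0.3331 0.136 ] [0.452 0.327 0.1  ] [0.468 0.342 0.147]
R 683 [0.5033 0.2433 0.1339] [0.498 0.234 0.1  ] [0.514 0.25  0.147]
```

View pics/w1.png

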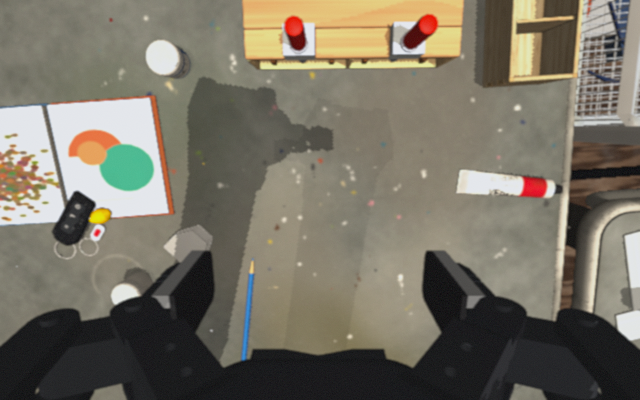

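The wrist view shows the pins at about (row 33, col 294) and (32, 418), which agrees with my fit. The arm has drifted into the limits of joints 2 and 3, so I'll move outward, log states and fit a kinematic model.

Request:
drive_tool(targets=[[4, -0.8, -1, 0], [8, -1.6, -2, 0], [12, -2.4, -3, 0], [16, -3.2, -4, 0], [16, -3.2, -4, 0], [16, -3.2, -4, 0]])

```text
clock: 4.77
eef_pos: [0.3869, 0.2875, 0.367]
orientation: [[0.896, 0.438, 0.075], [0.435, -0.899, 0.053], [0.091, -0.015, -0.996]]
wrist_force: [0.1, 0.2, -0.2]
grip_width: 0.0852
finger_force: 0.0
```

```bash
cat > log.py <<'E'
from h import *
import json
s=state(); print(np.round(s["eef_pos"],4),np.round(s["orientation"],3).tolist(),np.round(s["q"],1))
open("log.jsonl","a").write(json.dumps({k:np.asarray(s[k]).tolist() for k in("q","eef_pos","orientation")})+"\n")
E
cat > log.jsonl <<'E'
{"q":[79.138,28.755,-24.45,88.892,12.651,65.219,-12.05],"eef_pos":[0.284,-0.584,0.230],"orientation":[[0.899,0.437,-0.001],[0.437,-0.899,0.002],[0.0,-0.002,-1.0]]}
{"q":[62.6,-17.5,-87.9,114.9,-20.1,63.9,-81.1],"eef_pos":[0.3509,0.2588,0.289],"orientation":[[0.898,0.438,0.045],[0.436,-0.899,0.031],[0.054,-0.008,-0.999]]}
E
python3 log.py
cat > fit.py <<'E'
from h import *
import json, itertools
from scipy.optimize import least_squares
from scipy.spatial.transform import Rotation as Ro
D=[json.loads(l) for l in open("log.jsonl")]
def fk(p,s,q):
    q=np.radians(q)*s; R=Ro.from_euler('z',p[0]); t=np.array([0,0,p[1]])
    # z,y,z,y,z,y,z with in-plane offsets
    R=R*Ro.from_euler('z',q[0])*Ro.from_euler('y',q[1]); t=t+0
    R=R*Ro.from_euler('z',q[2]); t=t+R.apply([p[2],0,p[3]])
    R=R*Ro.from_euler('y',q[3]); t=t+R.apply([p[4],0,p[5]])
    R=R*Ro.from_euler('z',q[4])*Ro.from_euler('y',q[5]); t=t+R.apply([p[6],0,p[7]])
    R=R*Ro.from_euler('z',q[6]+p[8]); return t,R
def res(p,s):
    o=[]
    for d in D:
        t,R=fk(p,s,d["q"]); o+=list((t-d["eef_pos"])*3); o+=list((R.as_matrix()-np.array(d["orientation"])).ravel())
    return o
if __name__=="__main__":
    best=[]
    for s in itertools.product([1,-1],repeat=4):
        for y in (0,1.57,3.14,-1.57):
          for t7 in (0,3.14):
            S=np.array([s[0],1,s[1],1,s[2],1,s[3]])
            r=least_squares(res,[y,.3,0,.35,0,.35,0,.25,t7],args=(S,)); best.append((r.cost,S.tolist(),r.x.tolist()))
    best.sort(key=lambda b:b[0])
    for b in best[:4]: print(round(b[0],6),b[1],np.round(b[2],4))
    json.dump(best[0],open("model.json","w"))
E
python3 fit.py
```

```text
[0.3869 0.2875 0.367 ] [[0.896, 0.438, 0.075], [0.435, -0.899, 0.053], [0.091, -0.015, -0.996]] [ 64.8 -17.5 -87.9 104.5 -19.6  71.7 -82.4]
5.5e-05 [-1, 1, -1, 1, -1, 1, -1] [-0.0356  0.2465  0.0096  0.5313  0.0157  0.486   0.0306  0.2592  1.5355]
5.5e-05 [-1, 1, -1, 1, -1, 1, -1] [-0.0356  0.2465  0.0096  0.5313  0.0157  0.486   0.0306  0.2592  1.5355]
5.5e-05 [-1, 1, -1, 1, -1, 1, -1] [-0.0356  0.2465  0.0096  0.5313  0.0157  0.486   0.0306  0.2592  1.5355]
5.5e-05 [-1, 1, -1, 1, -1, 1, -1] [-0.0356  0.2465  0.0096  0.5313  0.0157  0.486   0.0306  0.2592  1.5355]
```

```bash
cat > sim.py <<'E'
from fit import *
M=json.load(open("model.json")); S=np.array(M[1]); P=M[2]
LO=np.array([-164.97,-17.58,-87.97,11.32,-80.73,10.89,-147.41]); HI=np.array([164.97,116.51,89.64,138.91,260.73,115.49,147.41])
def err(q,t,R):
    a,b=fk(P,S,q); return np.r_[t-a,(R*b.inv()).as_rotvec()]
def solve(q,t,R,n=15):   # min-norm DLS with limit clamping
    q=q.copy()
    for _ in range(n):
        e=err(q,t,R); J=np.array([(err(q,t,R)-err(q+np.eye(7)[i]*.05,t,R))/np.radians(.05) for i in range(7)]).T
        free=np.ones(7,bool)
        for _ in range(3):
            Jf=J*free; dq=Jf.T@np.linalg.solve(Jf@Jf.T+1e-4*np.eye(6),e)
            qn=q+np.degrees(dq); bad=((qn<LO)|(qn>HI))&free
            if not bad.any(): break
            free&=~bad
        q=np.clip(qn,LO,HI)
    return q
def path(q,pts,yaw0=None,step=.03):
    """pts: (x,y,z,yaw of tool x deg)"""
    t,R=fk(P,S,q); x=R.as_matrix()[:,0]; cur=np.r_[t,np.degrees(np.arctan2(x[1],x[0]))]
    for p in pts:
        n=int(max(np.linalg.norm(np.array(p[:3])-cur[:3])/step,abs(p[3]-cur[3])/6,1))+1; c0=cur.copy()
        for k in range(1,n+1):
            c=c0+(np.array(p)-c0)*k/n; Rt=Ro.from_euler('z',c[3],degrees=True)*Ro.from_euler('x',180,degrees=True)
            q=solve(q,c[:3],Rt,4)
        cur=np.array(p,float); e=err(q,c[:3],Rt); print(np.round(p,3),np.round(q,0),"err",round(np.linalg.norm(e[:3]),4),round(np.linalg.norm(e[3:]),3))
    return q
E
python3 - <<'E'
from sim import *
q=np.array(D[0]["q"]); print("check")
path(q,[(.284+.15*.899-.4*.437,-.584+.15*.437+.4*.899,.231,26),(.284+.32*.899-.62*.437,-.584+.32*.437+.62*.899,.231,26),(.35,.206,.255,26),(.40,.30,.23,26)])
q=np.array(D[-1]["q"]);
def pol(r,a,z,y): return (r*np.cos(np.radians(a)),r*np.sin(np.radians(a)),z,y)
print("A: back along to right, out, then sweep at large r")
path(q,[pol(.48,10,.37,26),pol(.45,-30,.35,26),pol(.45,-64,.35,26),pol(.7,-64,.35,26),pol(.7,-20,.35,26),pol(.7,36,.35,26),pol(.57,36,.18,26)])
print("A2")
path(q,[pol(.48,10,.37,26),pol(.6,-30,.35,-10),pol(.65,-64,.35,-64),pol(.7,0,.35,0),pol(.7,36,.35,26),pol(.57,36,.18,26)])
print("B")
path(q,[pol(.7,36,.4,26),pol(.57,36,.2,26)])
print("C yaw flip")
path(q,[pol(.6,36,.4,26),pol(.6,36,.4,100),pol(.6,36,.4,206),pol(.57,36,.2,206)])
path(q,[pol(.6,36,.4,26),pol(.6,36,.4,-64),pol(.6,36,.4,-154),pol(.57,36,.2,-154)])
E
```

```text
check
[ 0.244 -0.159  0.231 26.   ] [ 72. -11. -35. 133.  -8.  57. -23.] err 0.0 0.0
[ 0.301  0.113  0.231 26.   ] [ 53. -16. -64. 130. -17.  58. -66.] err 0.0 0.0
[ 0.35   0.206  0.255 26.   ] [ 62. -12. -86. 120. -13.  61. -81.] err 0.0144 0.003
[ 0.4   0.3   0.23 26.  ] [ 56. -12. -86. 117. -13.  63. -88.] err 0.1028 0.024
A: back along to right, out, then sweep at large r
[ 0.473  0.083  0.37  26.   ] [ 91. -18. -88. 104. -18.  77. -56.] err 0.0191 0.005
[ 0.39  -0.225  0.35  26.   ] [127. -14. -87. 107. -14.  74. -20.] err 0.0064 0.002
[ 0.197 -0.404  0.35  26.   ] [138.   8. -83. 107.   9.  72. -12.] err 0.0 0.0
[ 0.307 -0.629  0.35  26.   ] [ 96.  39. -60.  73.  33.  86. -25.] err 0.0 0.0
[ 0.658 -0.239  0.35  26.   ] [ 51.  38. -59.  73.  32.  86. -68.] err 0.0 0.0
[ 0.566  0.411  0.35  26.   ] [  -5.   38.  -58.   73.   32.   85. -124.] err 0.0 0.0
[ 0.461  0.335  0.18  26.   ] [   3.   34.  -58.  103.   33.   61. -131.] err 0.0 0.0
A2
[ 0.473  0.083  0.37  26.   ] [ 91. -18. -88. 104. -18.  77. -56.] err 0.0191 0.005
[  0.52  -0.3    0.35 -10.  ] [124. -18. -88. 103. -18.  
[... 568 characters left out ...]
] [ 67. -18. -88.  97. -18.  82. -83.] err 0.1197 0.031
[  0.485   0.353   0.4   100.   ] [ 67. -18. -88.  97. -18.  82.  -9.] err 0.1197 0.031
[  0.485   0.353   0.4   206.   ] [ 67. -18. -88.  97. -18.  82.  97.] err 0.1197 0.031
[4.61e-01 3.35e-01 2.00e-01 2.06e+02] [ 63. -18. -88. 116. -20.  64. 100.] err 0.1641 0.039
[ 0.485  0.353  0.4   26.   ] [ 67. -18. -88.  97. -18.  82. -83.] err 0.1197 0.031
[  0.485   0.353   0.4   -64.   ] [  87.  -18.  -88.  102.  -22.   79. -145.] err 0.2192 0.121
[   0.485    0.353    0.4   -154.   ] [  92.  -18.  -63.  139.  -54.   43. -145.] err 0.4643 0.719
[   0.461    0.335    0.2   -154.   ] [ 125.  -18.  -63.  139.  -43.   55. -145.] err 0.5634 0.365
```

```bash
python3 - <<'E'
from sim import *
q=np.array(D[-1]["q"]);
def pol(r,a,z,y): return (r*np.cos(np.radians(a)),r*np.sin(np.radians(a)),z,y)
print("A1"); 
q1=path(q,[pol(.44,0,.36,26),pol(.42,-40,.36,26),pol(.40,-90,.36,26),pol(.65,-80,.36,26),pol(.7,-20,.36,60),pol(.65,36,.36,116),pol(.57,36,.18,116)])
print("tour: pinL, box, pinR, box, scoop, rack L, tray L, rackR, trayR")
q1=path(q1,[(.46,.335,.10,116),(.46,.335,.2,116),(.62,.15,.2,116),(.506,.242,.1,116),(.62,.15,.2,116),(.45,-.1,.25,125),(.378,-.221,.113,132),
 (.378,-.221,.16,132),(.42,0.05,.18,116),(.37,.29,.15,116),(.43,.32,.12,116),(.37,.29,.15,116),(.42,.05,.2,80),(.37,-.24,.18,46),(.42,-.29,.12,46),(.37,-.24,.18,46),(.42,.05,.2,80),(.40,.2,.15,116),(.48,.23,.12,116),(.40,.2,.15,116),(.42,.05,.2,80),(.34,-.30,.18,46),(.37,-.35,.12,46)])
E
```

```text
A1
[ 0.44  0.    0.36 26.  ] [ 83.   2. -86. 107.   2.  73. -68.] err 0.0 0.0
[ 0.322 -0.27   0.36  26.   ] [ 93.  -3. -53. 109.  -3.  73. -23.] err 0.0 0.0
[ 0.   -0.4   0.36 26.  ] [111.  -5. -21. 111.  -2.  73.  26.] err 0.0 0.0
[ 0.113 -0.64   0.36  26.   ] [ 97.  24. -27.  80.  11.  79.   6.] err 0.0 0.0
[ 0.658 -0.239  0.36  60.   ] [ 44.  33. -43.  72.  22.  83. -27.] err 0.0 0.0
[  0.526   0.382   0.36  116.   ] [ -0.  32. -60.  80.  28.  83. -33.] err 0.0 0.0
[  0.461   0.335   0.18  116.   ] [  3.  34. -57. 103.  32.  61. -40.] err 0.0 0.0
tour: pinL, box, pinR, box, scoop, rack L, tray L, rackR, trayR
[4.60e-01 3.35e-01 1.00e-01 1.16e+02] [ -1.  39. -52. 106.  38.  54. -44.] err 0.0 0.0
[  0.46    0.335   0.2   116.   ] [  4.  32. -58. 102.  31.  63. -39.] err 0.0 0.0
[  0.62   0.15   0.2  116.  ] [ 21.  39. -56.  93.  34.  67. -16.] err 0.0 0.0
[5.06e-01 2.42e-01 1.00e-01 1.16e+02] [ 10.  38. -52. 107.  38.  53. -34.] err 0.0 0.0
[  0.62   0.15   0.2  116.  ] [ 21.  39. -56.  93.  34.  67. -16.] err 0.0 0.0
[ 4.50e-01 -1.00e-01  2.50e-01  1.25e+02] [ 71.  20. -74. 113.  2
[... 684 characters left out ...]
0.42 -0.29  0.12 46.  ] [ 61.  26. -36. 113.  20.  47. -30.] err 0.0 0.0
[ 0.37 -0.24  0.18 46.  ] [ 66.  14. -41. 119.  12.  51. -25.] err 0.0 0.0
[4.2e-01 5.0e-02 2.0e-01 8.0e+01] [ 42.  13. -57. 121.  14.  53. -33.] err 0.0 0.0
[  0.4    0.2    0.15 116.  ] [ 21.  25. -61. 120.  28.  51. -31.] err 0.0 0.0
[  0.48   0.23   0.12 116.  ] [ 13.  34. -54. 111.  35.  53. -33.] err 0.0 0.0
[  0.4    0.2    0.15 116.  ] [ 21.  25. -61. 120.  28.  51. -31.] err 0.0 0.0
[4.2e-01 5.0e-02 2.0e-01 8.0e+01] [ 42.  13. -58. 121.  14.  53. -34.] err 0.0 0.0
[ 0.34 -0.3   0.18 46.  ] [ 73.  15. -40. 118.  12.  51. -17.] err 0.0 0.0
[ 0.37 -0.35  0.12 46.  ] [ 69.  26. -35. 113.  20.  47. -21.] err 0.0 0.0
```

```bash
cat > rows.py <<'E'
from h import *
import json
def pol(r,a,z,y): return (r*np.cos(np.radians(a)),r*np.sin(np.radians(a)),z,y)
def rows(pts,start=None,hold=0,nd=1):
    """pts: (x,y,z,yaw,cm per row); splits into calls of <=20 rows, axes of each call's start"""
    s=state(); R=np.array(s["orientation"]); cur=np.r_[s["eef_pos"],np.degrees(np.arctan2(R[1,0],R[0,0]))]
    if start is not None: cur=np.array(start,float)
    abs_=[]; c=cur
    for p in pts:
        sp=p[4]/100 if len(p)>4 else .038; p=np.array(p[:4],float)
        n=int(np.ceil(max(np.linalg.norm(p[:3]-c[:3])/sp,abs(p[3]-c[3])/6.5,1)))
        abs_+= [c+(p-c)*k/n for k in range(1,n+1)]; c=p
    abs_+=[c]*hold
    base=cur
    for i in range(0,len(abs_),20):
        y=np.radians(base[3]); ex=np.array([np.cos(y),np.sin(y),0]); ey=np.array([np.sin(y),-np.cos(y),0])
        out=[]
        for a in abs_[i:i+20]:
            d=a[:3]-base[:3]; out.append([round(float(v),nd if k<3 else 3)+0 for k,v in enumerate((d@ex*100,d@ey*100,-d[2]*100,np.radians(base[3]-a[3])))])
        print(json.dumps(out)); base=abs_[min(i+19,len(abs_)-1)]
    print("end",np.round(c,3))
E
python3 - <<'E'
from rows import *
rows([pol(.44,0,.36,26,4),pol(.42,-40,.36,26,4),pol(.42,-75,.36,26,4)],hold=2)
E
```

```text
Traceback (most recent call last):
TypeError: pol() takes 4 positional arguments but 5 were given
```

```bash
sed -i 's/def pol(r,a,z,y): return (r\*np.cos(np.radians(a)),r\*np.sin(np.radians(a)),z,y)/def pol(r,a,*z): return (r*np.cos(np.radians(a)),r*np.sin(np.radians(a)),*z)/' rows.py; python3 - <<'E'
from rows import *
rows([pol(.44,0,.36,26,4),pol(.42,-40,.36,26,4),pol(.42,-75,.36,26,4)],hold=2)
E
```

```text
[[-1.0, 3.5, 0.1, 0.0], [-1.9, 7.0, 0.2, 0.0], [-2.9, 10.6, 0.3, -0.001], [-3.9, 14.1, 0.3, -0.001], [-4.9, 17.6, 0.4, -0.001], [-5.8, 21.1, 0.5, -0.001], [-6.8, 24.7, 0.6, -0.001], [-7.8, 28.2, 0.7, -0.001], [-10.6, 30.6, 0.7, -0.001], [-13.4, 33.0, 0.7, -0.001], [-16.2, 35.3, 0.7, -0.001], [-19.0, 37.7, 0.7, -0.001], [-21.8, 40.1, 0.7, -0.001], [-24.6, 42.5, 0.7, -0.001], [-27.4, 44.9, 0.7, -0.001], [-30.2, 47.3, 0.7, -0.001], [-33.8, 47.7, 0.7, -0.001], [-37.4, 48.1, 0.7, -0.001], [-41.0, 48.5, 0.7, -0.001], [-44.6, 48.9, 0.7, -0.001]]
[[-3.6, 0.4, 0.0, 0.0], [-7.2, 0.8, 0.0, 0.0], [-10.8, 1.2, 0.0, 0.0], [-10.8, 1.2, 0.0, 0.0], [-10.8, 1.2, 0.0, 0.0]]
end [ 0.109 -0.406  0.36  26.   ]
```

Request:
drive_tool(targets=[[-1, 3.5, 0, 0], [-2, 7, 0, 0], [-3, 10.5, 0, 0], [-4, 14, 0, 0], [-5, 17.6, 0, 0], [-6, 21, 0, 0], [-7, 24.7, 0, 0], [-8, 28.2, 0, 0], [-10.6, 30.6, 0, 0], [-13.4, 33, 0, 0], [-16.2, 35.3, 0, 0], [-19, 37.7, 0, 0], [-21.8, 40, 0, 0], [-24.6, 42.5, 0, 0], [-27.4, 45, 0, 0], [-30.2, 47.3, 0, 0], [-33.8, 47.7, 0, 0], [-37.4, 48, 0, 0], [-41, 48.5, 0, 0], [-44.6, 49, 0, 0]])

```text
clock: 6.43
eef_pos: [0.1995, -0.3476, 0.3182]
orientation: [[0.896, 0.438, 0.073], [0.435, -0.899, 0.054], [0.089, -0.016, -0.996]]
wrist_force: [-0.1, -0.8, 0.8]
grip_width: 0.0856
finger_force: 0.0
```

```bash
python3 log.py
```

```text
[ 0.1995 -0.3476  0.3182] [[0.896, 0.438, 0.073], [0.435, -0.899, 0.054], [0.089, -0.016, -0.996]] [ 85.4  -3.1 -23.3 114.8  -6.9  68.9   0.6]
```

```bash
python3 fit.py | head -1; python3 - <<'E'
from sim import *
import sim
q0=np.array(D[-1]["q"])
def go(q,t,dyaw,n):  # keep current tilt; move linearly to t with yaw change
    a,R=fk(P,S,q)
    for k in range(1,n+1):
        tt=a+(np.array(t)-a)*k/n; Rt=R*Ro.from_euler('z',-np.radians(dyaw)*k/n); q=solve(q,tt,Rt,4)
    return q
def rep(n,q): 
    t,R=fk(P,S,q); print(n,np.round(t,3),"zdir",np.round(R.as_matrix()[:2,2],3),"q",np.round(q,0))
from math import *
def pl(r,a,z): return (r*cos(radians(a)),r*sin(radians(a)),z)
rep("now",q0)
q=go(q0,pl(.6,-65,.36),0,10); rep("out",q)
q=go(q,pl(.65,-15,.36),45,15); q=go(q,pl(.55,37,.36),45,15); rep("az37",q)
for nm,t in (("inward z.3",pl(.1,37,.3)),("inward z.2",pl(.1,37,.2)),("inward z.5",pl(.1,37,.5)),("down",pl(.4,37,-.3)),("up",pl(.3,37,.9)),("up2",pl(.5,37,1.2))):
    qq=go(q,t,0,20); rep(nm,qq)
E
```

```text
0.000173 [-1, 1, -1, 1, -1, 1, -1] [-0.0344  0.2017  0.0053  0.5217  0.0055  0.4883  0.0283  0.2155  1.5367]
now [ 0.199 -0.347  0.321] zdir [0.075 0.051] q [ 85.  -3. -23. 115.  -7.  69.   1.]
out [ 0.254 -0.544  0.36 ] zdir [0.075 0.051] q [ 83.  18. -23.  87.   2.  77.  -4.]
az37 [0.439 0.331 0.36 ] zdir [0.075 0.051] q [ 11.  17. -62.  97.  17.  71. -28.]
inward z.3 [0.217 0.163 0.27 ] zdir [0.045 0.028] q [-31. -17.  -6. 133.  -2.  62. -10.]
inward z.2 [0.196 0.159 0.225] zdir [0.051 0.03 ] q [-26. -17. -12. 138.  -4.  55. -10.]
inward z.5 [0.353 0.229 0.455] zdir [0.015 0.014] q [-104.  -11.   58.  100.   10.   84.  -21.]
down [ 0.319  0.241 -0.3  ] zdir [0.075 0.051] q [ -16.   75.  -25.  125.  134.   32. -133.]
up [0.286 0.227 0.764] zdir [0.128 0.075] q [ 18. -10. -44.  63.  -9. 115.  -4.]
up2 [0.369 0.276 0.777] zdir [0.132 0.101] q [  3.   7. -52.  51.   8. 115. -18.]
```

```bash
python3 - <<'E'
s=open("rows.py").read()
s=s.replace("    base=cur\n","    base=cur; Rb=R\n")
a=s.index("        y=np.radians(base[3]);"); b=s.index("        out=[]")
s=s[:a]+s[b:]
s=s.replace("(d@ex*100,d@ey*100,-d[2]*100,","(*(Rb.T@d*100),")
s=s.replace("base=abs_[min(i+19,len(abs_)-1)]","nb=abs_[min(i+19,len(abs_)-1)]; Rb=Rb@cv2.Rodrigues(np.array([0,0,np.radians(base[3]-nb[3])]))[0]; base=nb")
open("rows.py","w").write(s)
E
python3 - <<'E'
from rows import *
rows([pol(.6,-62,.36,26,4),pol(.66,-10,.36,70,4),pol(.6,37,.36,116,4)],hold=2)
E
```

```text
[[0.0, 3.3, -0.8, 0.0], [-0.1, 6.6, -1.5, -0.001], [-0.1, 10.0, -2.3, -0.001], [-0.1, 13.3, -3.0, -0.001], [-0.2, 16.6, -3.8, -0.001], [-0.2, 19.9, -4.5, -0.002], [3.5, 18.4, -4.2, -0.057], [7.1, 16.9, -3.8, -0.111], [10.8, 15.4, -3.5, -0.166], [14.4, 13.9, -3.1, -0.221], [18.0, 12.3, -2.8, -0.276], [21.7, 10.8, -2.4, -0.331], [25.3, 9.3, -2.1, -0.386], [29.0, 7.8, -1.7, -0.441], [32.6, 6.3, -1.4, -0.495], [36.3, 4.8, -1.0, -0.55], [39.9, 3.3, -0.7, -0.605], [43.6, 1.7, -0.3, -0.66], [47.2, 0.2, 0.0, -0.715], [50.9, -1.3, 0.4, -0.77]]
[[3.0, -2.5, 0.1, -0.062], [6.0, -5.0, 0.2, -0.124], [9.0, -7.5, 0.3, -0.185], [11.9, -9.9, 0.4, -0.247], [14.9, -12.4, 0.5, -0.309], [17.9, -14.9, 0.6, -0.371], [20.9, -17.4, 0.7, -0.432], [23.9, -19.9, 0.8, -0.494], [26.9, -22.4, 0.9, -0.556], [29.9, -24.9, 1.0, -0.618], [32.9, -27.4, 1.1, -0.679], [35.8, -29.8, 1.2, -0.741], [38.8, -32.3, 1.3, -0.803], [38.8, -32.3, 1.3, -0.803], [38.8, -32.3, 1.3, -0.803]]
end [  0.479   0.361   0.36  116.   ]
```

Request:
drive_tool(targets=[[0, 3.3, -0.8, 0], [0, 6.6, -1.5, 0], [0, 10, -2.3, 0], [0, 13.3, -3, 0], [0, 16.6, -3.8, 0], [0, 19.9, -4.5, 0], [3.5, 18.4, -4.2, -0.055], [7.1, 16.9, -3.8, -0.11], [10.8, 15.4, -3.5, -0.165], [14.4, 13.9, -3.1, -0.22], [18, 12.3, -2.8, -0.275], [21.7, 10.8, -2.4, -0.33], [25.3, 9.3, -2.1, -0.385], [29, 7.8, -1.7, -0.44], [32.6, 6.3, -1.4, -0.495], [36.3, 4.8, -1, -0.55], [39.9, 3.3, -0.7, -0.605], [43.6, 1.7, -0.3, -0.66], [47.2, 0.2, 0, -0.715], [50.9, -1.3, 0.4, -0.77]])

```text
clock: 8.1
eef_pos: [0.6526, -0.1128, 0.3597]
orientation: [[0.336, 0.939, 0.073], [0.939, -0.34, 0.052], [0.074, 0.05, -0.996]]
wrist_force: [0.2, -1.0, 0.5]
grip_width: 0.0853
finger_force: 0.0
```

Request:
drive_tool(targets=[[3, -2.5, 0.1, -0.06], [6, -5, 0.2, -0.12], [9, -7.5, 0.3, -0.185], [12, -10, 0.4, -0.245], [15, -12.4, 0.5, -0.31], [18, -15, 0.6, -0.37], [21, -17.4, 0.7, -0.43], [24, -20, 0.8, -0.49], [27, -22.4, 0.9, -0.555], [30, -25, 1, -0.62], [33, -27.4, 1.1, -0.68], [36, -29.8, 1.2, -0.74], [38.8, -32.3, 1.3, -0.8], [38.8, -32.3, 1.3, -0.8]])

```text
clock: 9.27
eef_pos: [0.4746, 0.3697, 0.36]
orientation: [[-0.451, 0.89, 0.07], [0.892, 0.448, 0.058], [0.02, 0.089, -0.996]]
wrist_force: [-0.3, 1.0, 0.8]
grip_width: 0.0854
finger_force: 0.0
```

```bash
python3 log.py; python3 fit.py | head -1; python3 - <<'E'
from rows import *
rows([pol(.1,37,.34,116,4)])
from sim import *
q=np.array(D[-1]["q"]); a,R=fk(P,S,q)
for z in (.3,.34,.38,.42):
  for r in (.25,.1):
    t=np.array(pol(r,37,z)); qq=q
    for k in range(1,15): qq=solve(qq,a+(t-a)*k/14,R,4)
    b,Rb=fk(P,S,qq); print(z,r,np.round(b,3),np.round(Rb.as_matrix()[:2,2],3),np.round(qq))
E
```

```text
[0.4746 0.3697 0.36  ] [[-0.451, 0.89, 0.07], [0.892, 0.448, 0.058], [0.02, 0.089, -0.996]] [  5.1  22.3 -60.2  90.5  21.3  73.6 -30.7]
0.000403 [-1, 1, -1, 1, -1, 1, -1] [-0.034   0.2213  0.0092  0.5307  0.0185  0.475   0.0155  0.2372  1.5371]
[[-0.8, -3.8, -0.2, 0.001], [-1.5, -7.6, -0.4, 0.002], [-2.3, -11.3, -0.6, 0.003], [-3.0, -15.1, -0.8, 0.004], [-3.8, -18.9, -1.0, 0.006], [-4.5, -22.7, -1.2, 0.007], [-5.3, -26.5, -1.4, 0.008], [-6.1, -30.3, -1.6, 0.009], [-6.8, -34.0, -1.8, 0.01], [-7.6, -37.8, -2.0, 0.011], [-8.3, -41.6, -2.2, 0.012], [-9.1, -45.4, -2.4, 0.013], [-9.8, -49.2, -2.6, 0.015]]
end [8.00e-02 6.00e-02 3.40e-01 1.16e+02]
0.3 0.25 [0.207 0.162 0.271] [ 0.031 -0.014] [-22. -18. -15. 133.  -3.  63.  -8.]
0.3 0.1 [0.124 0.238 0.263] [0.062 0.013] [-44. -17. -18. 133.  -3.  61. -33.]
0.34 0.25 [0.194 0.168 0.288] [ 0.08  -0.175] [-39. -16. -11. 130.   8.  70. -25.]
0.34 0.1 [0.212 0.163 0.271] [0.04  0.031] [-46. -17.   5. 133.   2.  62. -15.]
0.38 0.25 [0.233 0.175 0.304] [-0.106 -0.066] [ 19. -17. -46. 125. -12.  75.   6.]
0.38 0.1 [0.281 0.213 0.196] [0.025 0.017] [ 22.  -0. -62. 130.  -0.  48. -12.]
0.42 0.25 [0.184 0.26  0.401] [0.076 0.029] [-48. -17.  -8. 116.   0.  77. -29.]
0.42 0.1 [0.348 0.136 0.263] [0.006 0.039] [-71.  -5.  46. 123.   2.  59.   1.]
```

Request:
drive_tool(targets=[[-0.8, -3.8, -0.2, 0], [-1.5, -7.6, -0.5, 0], [-2.3, -11.3, -0.7, 0], [-3, -15, -1, 0], [-3.8, -19, -1.3, 0], [-4.5, -22.7, -1.6, 0], [-5.3, -26.5, -1.9, 0], [-6, -30, -2.2, 0], [-6.8, -34, -2.5, 0], [-6.8, -34, -2.5, 0]])

```text
clock: 10.1
eef_pos: [0.2787, 0.2075, 0.3608]
orientation: [[-0.433, 0.897, 0.086], [0.901, 0.431, 0.047], [0.005, 0.098, -0.995]]
wrist_force: [-0.2, -0.1, 0.8]
grip_width: 0.0855
finger_force: 0.0
```

```bash
python3 log.py
```

```text
[0.2787 0.2075 0.3608] [[-0.433, 0.897, 0.086], [0.901, 0.431, 0.047], [0.005, 0.098, -0.995]] [-12.7 -17.2 -22.7 119.9  -6.3  70.6  -7.3]
```

Request:
drive_tool(targets=[[-0.8, -3.8, -0.3, 0], [-1.5, -7.6, -0.6, 0], [-2.3, -11.3, -0.9, 0], [-2.3, -11.3, -0.9, 0]])

```text
clock: 10.43
eef_pos: [0.2503, 0.201, 0.3411]
orientation: [[-0.459, 0.887, 0.046], [0.888, 0.458, 0.033], [0.008, 0.056, -0.998]]
wrist_force: [-0.6, 0.4, 1.6]
grip_width: 0.0853
finger_force: 0.0
```

```bash
python3 log.py
```

```text
[0.2503 0.201  0.3411] [[-0.459, 0.887, 0.046], [0.888, 0.458, 0.033], [0.008, 0.056, -0.998]] [-33.7 -17.4  -7.9 123.3  -2.2  70.7 -13.3]
```

Pushing inward reduces the tilt (0.100 to 0.056 rad). I'll repeat it.

Request:
drive_tool(targets=[[-0.8, -3.8, -0.2, 0], [-1.5, -7.6, -0.4, 0], [-2.3, -11.3, -0.6, 0], [-2.3, -11.3, -0.6, 0]])

```text
clock: 10.77
eef_pos: [0.2243, 0.1793, 0.3097]
orientation: [[-0.442, 0.897, 0.0], [0.897, 0.442, -0.013], [-0.011, -0.006, -1.0]]
wrist_force: [1.0, -0.2, -0.2]
grip_width: 0.0854
finger_force: 0.0
```

```bash
python3 log.py
```

```text
[0.2243 0.1793 0.3097] [[-0.442, 0.897, 0.0], [0.897, 0.442, -0.013], [-0.011, -0.006, -1.0]] [-32.3 -17.5  -9.6 127.2  -2.5  70.5 -14.3]
```

```bash
python3 fit.py|head -1; python3 - <<'E'
from rows import *
rows([(.40,.31,.28,116.1,4),(.460,.335,.20,116.1,4)],hold=3,nd=2)
from sim import *
path(np.array(D[-1]["q"]),[(.40,.31,.28,116.1),(.46,.335,.1,116),(.46,.335,.22,116),(.60,.14,.25,116),(.506,.242,.1,116),(.506,.242,.22,116),(.60,.14,.25,116),(.45,-.1,.25,125),(.378,-.221,.113,132)])
E
```

```text
0.004741 [-1, 1, -1, 1, -1, 1, -1] [-0.0428  0.2897  0.0031  0.5053  0.0045  0.4776  0.0135  0.2947  1.5282]
[[0.66, 3.59, 0.47, 0.0], [1.33, 7.18, 0.93, 0.001], [1.99, 10.78, 1.4, 0.001], [2.65, 14.37, 1.87, 0.002], [3.31, 17.96, 2.34, 0.002], [3.98, 21.55, 2.8, 0.003], [3.87, 23.73, 5.46, 0.003], [3.76, 25.91, 8.12, 0.003], [3.66, 28.08, 10.77, 0.003], [3.66, 28.08, 10.77, 0.003], [3.66, 28.08, 10.77, 0.003], [3.66, 28.08, 10.77, 0.003]]
end [  0.46    0.335   0.2   116.1  ]
[  0.4    0.31   0.28 116.1 ] [-32.  10. -10. 106.   2.  64. -16.] err 0.0 0.0
[4.60e-01 3.35e-01 1.00e-01 1.16e+02] [-32.  29.  -8. 106.   5.  46. -17.] err 0.0 0.0
[  0.46    0.335   0.22  116.   ] [-31.  20.  -9. 101.   4.  59. -16.] err 0.0 0.0
[  0.6    0.14   0.25 116.  ] [-13.  23.  -4.  92.   2.  65.   9.] err 0.0 0.0
[5.06e-01 2.42e-01 1.00e-01 1.16e+02] [-24.  28.  -5. 107.   3.  45.  -5.] err 0.0 0.0
[  0.506   0.242   0.22  116.   ] [-23.  19.  -6. 102.   2.  59.  -4.] err 0.0 0.0
[  0.6    0.14   0.25 116.  ] [-13.  23.  -3.  92.   1.  65.   9.] err 0.0 0.0
[ 4.50e-01 -1.00e-01  2.50e-01  1.25e+02] [  6.   7.   4. 113.  -1.  60.  46.] err 0.0 0.0
[ 3.78e-01 -2.21e-01  1.13e-01  1.32e+02] [ 20.  16.   9. 123.  -4.  41.  74.] err 0.0 0.0
```

Request:
drive_tool(targets=[[0.66, 3.6, 0.47, 0], [1.33, 7.2, 0.93, 0], [2, 10.8, 1.4, 0], [2.65, 14.4, 1.87, 0], [3.3, 18, 2.34, 0], [3.98, 21.5, 2.8, 0], [3.87, 23.7, 5.5, 0], [3.76, 25.9, 8.1, 0], [3.66, 28.1, 10.8, 0], [3.66, 28.1, 10.8, 0], [3.66, 28.1, 10.8, 0], [3.66, 28.1, 10.8, 0]], newtons=25)

```text
clock: 11.77
eef_pos: [0.4618, 0.3317, 0.1997]
orientation: [[-0.438, 0.899, 0.005], [0.899, 0.438, -0.022], [-0.022, -0.005, -1.0]]
wrist_force: [0.1, 0.4, 0.4]
grip_width: 0.0858
finger_force: 0.0
```

```bash
python3 log.py; python3 - <<'E'
from rows import *
c=wristcap(); W=cloud(c)
for n,g in (("L",(.460,.335)),("R",(.506,.242))):
    m=sel(W,[g[0]-.03,g[1]-.03,.095],[g[0]+.03,g[1]+.03,.16])
    if m.any(): p=W[m]; print(n,m.sum(),np.round(p.mean(0),4),np.round(p.min(0),3),np.round(p.max(0),3))
c=capture("top"); W=cloud(c); np.save("top.npy",W)
m=sel(W,[.3,-.1,.06],[.9,.5,.075])
m=sel(W,[.5,.06,.03],[.72,.24,.07]); lab=cv2.connectedComponentsWithStats(m.astype(np.uint8))
for i in range(1,lab[0]):
    if lab[2][i,4]>60: print(lab[2][i],rect(W[lab[1]==i]))
rows([(.460,.335,.10,116.1,3.5)],nd=2)
E
```

```text
[0.4618 0.3317 0.1997] [[-0.438, 0.899, 0.005], [0.899, 0.438, -0.022], [-0.022, -0.005, -1.0]] [-30.   21.2 -11.4 102.5   6.2  57.4 -18.1]
L 915 [0.4587 0.3378 0.1342] [0.452 0.328 0.095] [0.468 0.343 0.148]
R 954 [0.5037 0.2472 0.1237] [0.498 0.238 0.095] [0.513 0.251 0.147]
[268 158  38  46 293] (array([602.8, 133.7]), array([141.2,  67.9]), 29.13)
[254 177  17  35 261] (array([555.3, 234.2]), array([101.2,  54.2]), 26.26)
[[0.19, -0.03, 3.38, -0.001], [0.37, -0.05, 6.76, -0.001], [0.56, -0.08, 10.15, -0.002]]
end [4.600e-01 3.350e-01 1.000e-01 1.161e+02]
```

Request:
drive_tool(targets=[[0.2, 0, 3.4, 0], [0.4, 0, 6.8, 0], [0.55, -0.05, 10.1, 0], [0.55, -0.05, 10.1, 0], [0.55, -0.05, 10.1, 0]])

```text
clock: 12.28
eef_pos: [0.4592, 0.3341, 0.0993]
orientation: [[-0.438, 0.899, 0.005], [0.899, 0.438, -0.022], [-0.022, -0.005, -1.0]]
wrist_force: [0.7, 0.1, 1.0]
grip_width: 0.0851
finger_force: 0.0
```

Request:
drive_tool(targets=[[0, 0, 0, 0], [0, 0, 0, 0], [0, 0, 0, 0], [0, 0, 0, 0], [0, 0, 0, 0], [0, 0, 0, 0]], jaw=1, newtons=25)

```text
clock: 12.78
eef_pos: [0.4606, 0.3348, 0.0996]
orientation: [[-0.438, 0.899, 0.007], [0.899, 0.438, -0.021], [-0.022, -0.003, -1.0]]
wrist_force: [-0.7, -0.2, 5.1]
grip_width: 0.015
finger_force: 25.8
```

```bash
python3 log.py; python3 -c "
from h import *; s=state(); print(s['grip_width'],s['finger_force'],s['wrist_force'])"
```

```text
[0.4606 0.3348 0.0996] [[-0.438, 0.899, 0.007], [0.899, 0.438, -0.021], [-0.022, -0.003, -1.0]] [-31.2  28.6 -10.5 106.6   8.6  45.9 -20.5]
0.014955665398692895 25.790348052978516 [-0.69399742 -0.24540744  5.05958727]
```

```bash
python3 - <<'E'
from rows import *
rows([(.4606,.3348,.18,116.1,2.5),(.4606,.3348,.25,116.1,3.5),(.638,.153,.25,116.1,3),(.638,.153,.106,116.1,3)],hold=3,nd=2)
E
```

```text
[[-0.04, -0.01, -2.01, -0.001], [-0.09, -0.01, -4.02, -0.001], [-0.13, -0.02, -6.03, -0.002], [-0.17, -0.02, -8.04, -0.002], [-0.25, -0.03, -11.54, -0.002], [-0.32, -0.04, -15.04, -0.002], [-3.0, 0.85, -14.98, -0.002], [-5.68, 1.74, -14.93, -0.002], [-8.36, 2.62, -14.87, -0.002], [-11.04, 3.51, -14.81, -0.002], [-13.72, 4.4, -14.76, -0.002], [-16.39, 5.29, -14.7, -0.002], [-19.07, 6.18, -14.64, -0.002], [-21.75, 7.06, -14.59, -0.002], [-24.43, 7.95, -14.53, -0.002], [-24.37, 7.96, -11.65, -0.002], [-24.3, 7.97, -8.77, -0.002], [-24.24, 7.97, -5.89, -0.002], [-24.18, 7.98, -3.01, -0.002], [-24.12, 7.99, -0.14, -0.002]]
[[0.0, 0.0, 0.0, 0.0], [0.0, 0.0, 0.0, 0.0], [0.0, 0.0, 0.0, 0.0]]
end [6.380e-01 1.530e-01 1.060e-01 1.161e+02]
```

Request:
drive_tool(targets=[[0, 0, -2, 0], [-0.1, 0, -4, 0], [-0.15, 0, -6, 0], [-0.2, 0, -8, 0], [-0.25, 0, -11.5, 0], [-0.3, 0, -15, 0], [-3, 0.85, -15, 0], [-5.7, 1.7, -14.9, 0], [-8.4, 2.6, -14.9, 0], [-11, 3.5, -14.8, 0], [-13.7, 4.4, -14.8, 0], [-16.4, 5.3, -14.7, 0], [-19, 6.2, -14.6, 0], [-21.8, 7.1, -14.6, 0], [-24.4, 8, -14.5, 0], [-24.4, 8, -14.5, 0], [-24.4, 8, -14.5, 0]])

```text
clock: 14.2
eef_pos: [0.6389, 0.1507, 0.2482]
orientation: [[-0.434, 0.901, 0.006], [0.901, 0.434, -0.022], [-0.023, -0.005, -1.0]]
wrist_force: [-0.2, 1.5, -0.0]
grip_width: 0.0152
finger_force: 25.6
```

```bash
python3 log.py; python3 - <<'E'
from rows import *
s=state(); print(s['grip_width'],s['finger_force'])
c=wristcap(); cv2.imwrite("pics/w2.png",c["image"]); W=cloud(c); np.save("w2.npy",W)
c2=capture("top"); W2=cloud(c2)
for w in (W,W2):
  m=sel(w,[.5,.03,.054],[.72,.25,.066]); lab=cv2.connectedComponentsWithStats(m.astype(np.uint8))
  for i in range(1,lab[0]):
    if lab[2][i,4]>80: print(lab[2][i],rect(w[lab[1]==i]))
E
```

```text
[0.6389 0.1507 0.2482] [[-0.434, 0.901, 0.006], [0.901, 0.434, -0.022], [-0.023, -0.005, -1.0]] [-12.2  26.7  -5.7  87.3   4.3  66.2   6.6]
0.015235694718764427 25.55641382932663
[ 201  130  152   79 2268] (array([602.3, 133.8]), array([140.4,  68.1]), 29.39)
```

View pics/w2.png

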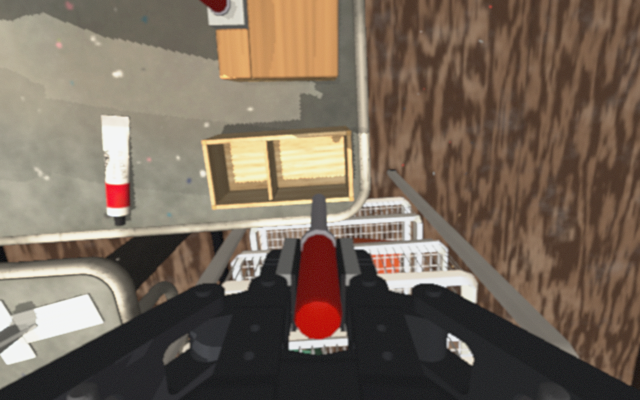

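The view shows the held pin above the box, with the large compartment at about (165,312). The box hasn't moved.

Request:
drive_tool(targets=[[0.1, 0, 3, 0], [0.2, 0, 6, 0], [0.2, 0, 9, 0], [0.3, 0, 12, 0], [0.3, 0, 14.2, 0], [0.3, 0, 14.2, 0], [0.3, 0, 14.2, 0], [0.3, 0, 14.2, 0]])

```text
clock: 14.97
eef_pos: [0.6383, 0.1545, 0.1085]
orientation: [[-0.439, 0.898, 0.008], [0.898, 0.439, -0.02], [-0.022, -0.001, -1.0]]
wrist_force: [0.8, 0.7, 1.0]
grip_width: 0.0156
finger_force: 25.5
```

Request:
drive_tool(targets=[[0, 0, 0, 0], [0, 0, 0, 0], [0, 0, 0, 0], [0, 0, -2, 0], [0, 0, -5, 0], [0, 0, -9, 0], [0, 0, -12, 0], [0, 0, -14, 0], [0, 0, -14, 0]], jaw=0.4)

```text
clock: 15.72
eef_pos: [0.6401, 0.1571, 0.2542]
orientation: [[-0.437, 0.899, 0.017], [0.899, 0.438, -0.018], [-0.024, 0.008, -1.0]]
wrist_force: [1.7, -0.4, 1.1]
grip_width: 0.0513
finger_force: 0.0
```

```bash
python3 log.py; python3 - <<'E'
from rows import *
c=wristcap(); cv2.imwrite("pics/w3.png",c["image"])
rows([(.58,.19,.26,116.1,4),(.5055,.242,.20,116.1,4),(.5055,.242,.10,116.1,3.5)],hold=3,nd=2)
E
```

```text
[0.6401 0.1571 0.2542] [[-0.437, 0.899, 0.017], [0.899, 0.438, -0.018], [-0.024, 0.008, -1.0]] [-12.6  26.3  -5.9  87.2   4.3  66.1   6.4]
[[2.77, -1.92, -0.51, -0.001], [5.55, -3.83, -1.02, -0.003], [8.24, -5.32, 0.92, -0.003], [10.93, -6.8, 2.85, -0.003], [13.62, -8.28, 4.78, -0.003], [13.7, -8.29, 8.11, -0.003], [13.78, -8.31, 11.44, -0.003], [13.86, -8.32, 14.78, -0.003], [13.86, -8.32, 14.78, -0.003], [13.86, -8.32, 14.78, -0.003], [13.86, -8.32, 14.78, -0.003]]
end [5.050e-01 2.420e-01 1.000e-01 1.161e+02]
```

View pics/w3.png

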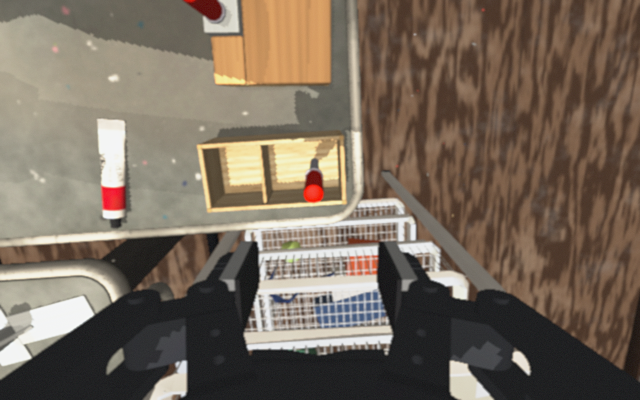

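Request:
drive_tool(targets=[[2.8, -1.9, -0.5, 0], [5.5, -3.8, -1, 0], [8.2, -5.3, 0.9, 0], [10.9, -6.8, 2.8, 0], [13.6, -8.3, 4.8, 0], [13.6, -8.3, 4.8, 0], [13.7, -8.3, 8, 0], [13.8, -8.3, 11.4, 0], [13.85, -8.3, 14.8, 0], [13.85, -8.3, 14.8, 0], [13.85, -8.3, 14.8, 0]], jaw=0.2)

```text
clock: 16.68
eef_pos: [0.5004, 0.2398, 0.0942]
orientation: [[-0.438, 0.899, 0.001], [0.899, 0.438, -0.024], [-0.022, -0.01, -1.0]]
wrist_force: [0.3, 0.9, 0.1]
grip_width: 0.0685
finger_force: 0.0
```

Request:
drive_tool(targets=[[0, 0, 0, 0], [0, 0, 0, 0], [0, 0, 0, 0], [0, 0, 0, 0], [0, 0, 0, 0], [0, 0, 0, 0]], jaw=1, newtons=25)

```text
clock: 17.18
eef_pos: [0.5056, 0.2427, 0.0982]
orientation: [[-0.438, 0.899, 0.013], [0.899, 0.438, -0.018], [-0.022, 0.004, -1.0]]
wrist_force: [5.3, 1.8, 1.3]
grip_width: 0.0155
finger_force: 24.3
```

```bash
python3 log.py; python3 - <<'E'
from rows import *
x,y,z=state()["eef_pos"]
c=capture("top"); w=cloud(c)
m=sel(w,[.5,.03,.05],[.72,.25,.066]); lab=cv2.connectedComponentsWithStats(m.astype(np.uint8))
for i in range(1,lab[0]):
    if lab[2][i,4]>80: print(lab[2][i],rect(w[lab[1]==i]))
rows([(x,y,.18,116.1,2.5),(x,y,.245,116.1,3.5),(.568,.114,.245,116.1,3),(.568,.114,.106,116.1,3)],hold=3,nd=2)
E
```

```text
[0.5056 0.2427 0.0982] [[-0.438, 0.899, 0.013], [0.899, 0.438, -0.018], [-0.022, 0.004, -1.0]] [-22.6  27.6  -8.2 108.5   7.2  44.3  -9.1]
[279 158  27  45 138] (array([603.4, 133.6]), array([141.5,  67.4]), 28.92)
[[-0.04, 0.01, -2.04, -0.001], [-0.09, 0.02, -4.09, -0.001], [-0.13, 0.02, -6.13, -0.002], [-0.18, 0.03, -8.18, -0.002], [-0.25, 0.05, -11.42, -0.002], [-0.32, 0.06, -14.67, -0.002], [-3.18, 0.05, -14.61, -0.002], [-6.04, 0.05, -14.55, -0.002], [-8.9, 0.04, -14.49, -0.002], [-11.76, 0.04, -14.43, -0.002], [-14.61, 0.03, -14.36, -0.002], [-14.55, 0.02, -11.58, -0.002], [-14.49, 0.01, -8.81, -0.002], [-14.43, 0.0, -6.03, -0.002], [-14.37, -0.01, -3.25, -0.002], [-14.31, -0.02, -0.47, -0.002], [-14.31, -0.02, -0.47, -0.002], [-14.31, -0.02, -0.47, -0.002], [-14.31, -0.02, -0.47, -0.002]]
end [5.680e-01 1.140e-01 1.060e-01 1.161e+02]
```

Request:
drive_tool(targets=[[0, 0, -2, 0], [-0.1, 0, -4, 0], [-0.15, 0, -6, 0], [-0.2, 0, -8.2, 0], [-0.25, 0, -11.4, 0], [-0.3, 0, -14.7, 0], [-3.2, 0, -14.6, 0], [-6, 0, -14.5, 0], [-8.9, 0, -14.5, 0], [-11.8, 0, -14.4, 0], [-14.6, 0, -14.4, 0], [-14.6, 0, -14.4, 0], [-14.6, 0, -14.4, 0], [-14.5, 0, -11.6, 0], [-14.5, 0, -8.8, 0], [-14.4, 0, -6, 0], [-14.4, 0, -3.2, 0], [-14.3, 0, -0.5, 0], [-14.3, 0, -0.5, 0], [-14.3, 0, -0.5, 0]])

```text
clock: 18.9
eef_pos: [0.5632, 0.1137, 0.1033]
orientation: [[-0.44, 0.898, 0.002], [0.898, 0.439, -0.021], [-0.02, -0.007, -1.0]]
wrist_force: [0.6, 0.3, 0.4]
grip_width: 0.0152
finger_force: 25.4
```

Request:
drive_tool(targets=[[0, 0, 0, 0], [0, 0, 0, 0], [0, 0, 0, 0], [0, 0, -2, 0], [0, 0, -5, 0], [0, 0, -9, 0], [0, 0, -12, 0], [0, 0, -14, 0], [0, 0, -14, 0]], jaw=0.4)

```text
clock: 19.65
eef_pos: [0.5678, 0.1167, 0.2515]
orientation: [[-0.437, 0.899, 0.018], [0.899, 0.438, -0.018], [-0.024, 0.008, -1.0]]
wrist_force: [0.1, 0.4, 0.5]
grip_width: 0.0511
finger_force: 0.0
```

```bash
python3 log.py; python3 - <<'E'
from rows import *
c=wristcap(); cv2.imwrite("pics/w4.png",c["image"])
# tray / scoop measurement from top camera
c=capture("top"); W=cloud(c); np.save("top2.npy",W); img=c["image"]; cv2.imwrite("pics/top2.png",img)
for q in ("tray","scoop"):
    for d in trace("top",q)[:2]:
        m=d["mask"].astype(bool); p=W[m&np.isfinite(W[...,2])]; print(q,round(d["p"],2),m.sum(),rect(p),np.round(np.median(p,0),3),np.round(p[:,2].max(),3))
        if q=="tray":
            for lo,hi in ((.03,.038),(.018,.028),(.002,.008)):
                pp=p[(p[:,2]>lo)&(p[:,2]<hi)]; print("  z",lo,len(pp),rect(pp) if len(pp)>5 else None)
m=sel(W,[.3,-.32,.155],[.45,-.15,.172]); print("grip",m.sum(),rect(W[m]),np.round(W[m].mean(0),4))
br=(img.min(-1)>185)&sel(W,[.3,-.3,-.006],[.5,-.1,.012])
lab=cv2.connectedComponentsWithStats(br.astype(np.uint8))
for i in range(1,lab[0]):
    if lab[2][i,4]>100: print("white",lab[2][i],rect(W[lab[1]==i]))
b=cv2.resize(img[160:280,330:490],None,fx=5,fy=5,interpolation=cv2.INTER_CUBIC); cv2.imwrite("pics/top2c.png",b)
E
```

```text
[0.5678 0.1167 0.2515] [[-0.437, 0.899, 0.018], [0.899, 0.438, -0.018], [-0.024, 0.008, -1.0]] [-10.7  18.1  -5.4  99.3   3.4  62.    8.6]
tray 0.88 1718 (array([ 456.2, -374.3]), array([229.9, 100.9]), 52.3) [ 0.451 -0.364  0.005] 0.039
  z 0.03 154 (array([ 458.3, -375.6]), array([229.5,  97.8]), 52.94)
  z 0.018 250 (array([ 456.1, -373.5]), array([228. ,  98.2]), 52.13)
  z 0.002 785 (array([ 454.4, -375.3]), array([218.5,  96.8]), 53.27)
tray 0.41 1623 (array([458.7, 278.1]), array([281.9, 184.6]), 42.58) [0.503 0.33  0.068] 0.701
  z 0.03 4 None
  z 0.018 15 (array([466.5, 325.4]), array([ 17., 122.]), 27.04)
  z 0.002 92 (array([502.7, 308.9]), array([ 82.2, 175.9]), 67.66)
scoop 0.96 740 (array([ 396.1, -191.1]), array([157.3,  84.2]), 51.41) [ 0.389 -0.206  0.004] 0.166
grip 72 (array([ 377.8, -221.2]), array([22.8, 24.5]), 43.33) [ 0.3779 -0.2211  0.1624]
white [365 220  30  25 305] (array([ 422.5, -180.8]), array([106.8,  41.1]), 42.72)
white [382 246  27  20 200] (array([ 363.7, -233.9]), array([39.4, 86.1]), 39.91)
```

View pics/top2c.png

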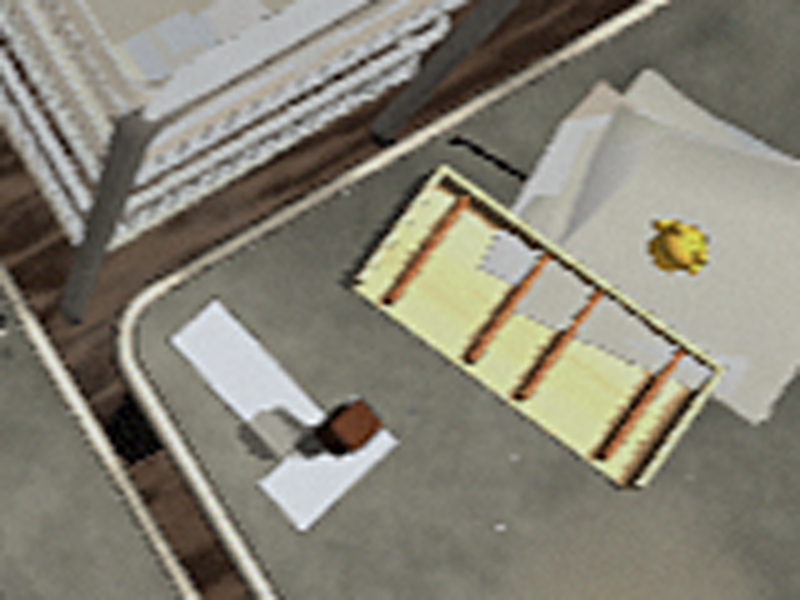

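Pins are in the box. In the top crop the scoop's grip is at (350,425), with the blade pointing up-left. The tray is at (535,330), opening down-left. Next is the scoop.

```bash
python3 - <<'E'
from rows import *
rows([(.46,-.04,.27,124,4),(.378,-.221,.23,132.3,4)],hold=4,nd=1)
E
```

```text
[[-1.9, -3.2, -0.5, -0.028], [-3.8, -6.4, -0.9, -0.056], [-5.7, -9.7, -1.4, -0.084], [-7.6, -12.9, -1.9, -0.112], [-9.5, -16.1, -2.3, -0.14], [-11.6, -18.7, -1.6, -0.164], [-13.7, -21.2, -0.9, -0.189], [-15.8, -23.8, -0.2, -0.213], [-17.9, -26.3, 0.6, -0.237], [-20.0, -28.8, 1.3, -0.261], [-22.1, -31.4, 2.0, -0.285], [-22.1, -31.4, 2.0, -0.285], [-22.1, -31.4, 2.0, -0.285], [-22.1, -31.4, 2.0, -0.285], [-22.1, -31.4, 2.0, -0.285]]
end [  0.378  -0.221   0.23  132.3  ]
```

View pics/w4.png

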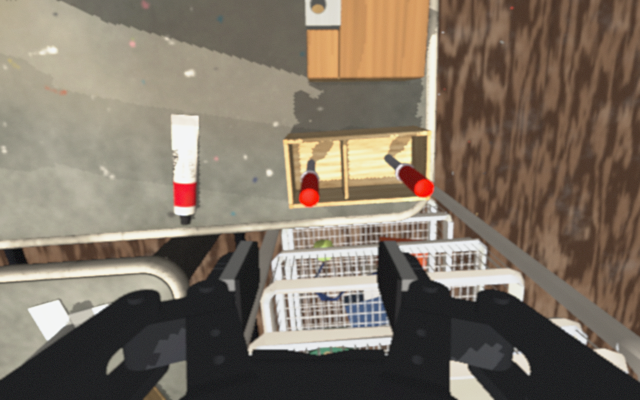

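Both pins stand in the box, in separate compartments (red tops at (197,310) and (187,425)).

Request:
drive_tool(targets=[[-1.9, -3.2, -0.5, -0.03], [-3.8, -6.4, -0.9, -0.056], [-5.7, -9.7, -1.4, -0.084], [-7.6, -12.9, -1.9, -0.112], [-9.5, -16.1, -2.3, -0.14], [-11.6, -18.7, -1.6, -0.164], [-13.7, -21.2, -0.9, -0.189], [-15.8, -23.8, -0.2, -0.213], [-17.9, -26.3, 0.6, -0.237], [-20, -28.8, 1.3, -0.261], [-22.1, -31.4, 2, -0.285], [-22.1, -31.4, 2, -0.285], [-22.1, -31.4, 2, -0.285], [-22.1, -31.4, 2, -0.285]], jaw=0)

```text
clock: 21.02
eef_pos: [0.3783, -0.2203, 0.2293]
orientation: [[-0.672, 0.74, 0.005], [0.74, 0.672, -0.02], [-0.018, -0.01, -1.0]]
wrist_force: [0.4, -0.6, -1.1]
grip_width: 0.0855
finger_force: 0.0
```

```bash
python3 log.py; python3 - <<'E'
from rows import *
c=wristcap(); cv2.imwrite("pics/w5.png",c["image"]); W=cloud(c); np.save("w5.npy",W)
m=sel(W,[.3,-.30,.155],[.45,-.14,.172]); print("grip",m.sum(),rect(W[m]) if m.any() else 0)
for q in ("scoop","tray"):
    for d in trace("wrist",q)[:1]:
        mm=d["mask"].astype(bool); p=W[mm&np.isfinite(W[...,2])]; print(q,round(d["p"],2),mm.sum(),rect(p),np.round(p[:,2].max(),3))
        for lo,hi in ((-.004,.008),(.018,.028),(.029,.04),(.15,.18)):
            pp=p[(p[:,2]>lo)&(p[:,2]<hi)]; print("  z",lo,len(pp),rect(pp) if len(pp)>20 else None)
rows([(.378,-.221,.113,132.3,3)],hold=0,nd=2)
E
```

```text
[ 0.3783 -0.2203  0.2293] [[-0.672, 0.74, 0.005], [0.74, 0.672, -0.02], [-0.018, -0.01, -1.0]] [ 16.8   4.5   9.6 119.5   0.2  55.4  68.5]
grip 1473 (array([ 377.5, -222.5]), array([23.6, 25.5]), 43.14)
scoop 0.7 8763 (array([ 415.8, -209. ]), array([155. , 122.1]), 42.29) 0.165
  z -0.004 6372 (array([ 415.8, -209. ]), array([155. , 122.1]), 42.29)
  z 0.018 58 (array([ 380.8, -213.5]), array([30.6,  6.4]), 17.24)
  z 0.029 65 (array([ 377.5, -215.4]), array([22.7,  7.8]), 11.71)
  z 0.15 1513 (array([ 377.5, -222.4]), array([23.7, 25.7]), 42.31)
tray 0.73 13047 (array([ 417.8, -341.4]), array([229. , 257.2]), 52.49) 0.307
  z -0.004 8562 (array([ 468.9, -380.6]), array([229. , 128.4]), 52.51)
  z 0.018 2420 (array([ 462.8, -369.1]), array([215.9,  98.8]), 55.36)
  z 0.029 1036 (array([ 507.2, -370.6]), array([218.9,  91. ]), 78.43)
  z 0.15 0 None
[[0.05, -0.02, 2.92, 0.001], [0.11, -0.03, 5.85, 0.001], [0.16, -0.05, 8.77, 0.002], [0.22, -0.07, 11.7, 0.002]]
end [ 3.780e-01 -2.210e-01  1.130e-01  1.323e+02]
```

View pics/w5.png

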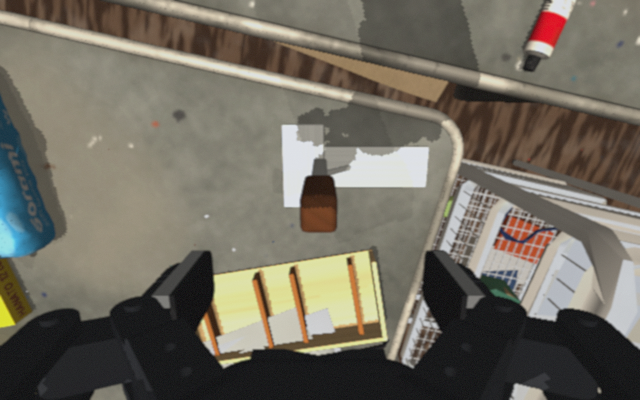

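The scoop grip is at (215,318), right under the tool and between the fingers. I'll descend and grip it.

Request:
drive_tool(targets=[[0, 0, 3, 0], [0.1, -0.1, 6, 0], [0.1, -0.1, 9, 0], [0.15, -0.1, 11.7, 0], [0.15, -0.1, 11.7, 0], [0.15, -0.1, 11.7, 0]])

```text
clock: 21.67
eef_pos: [0.377, -0.2218, 0.1125]
orientation: [[-0.674, 0.739, 0.003], [0.738, 0.674, -0.02], [-0.017, -0.011, -1.0]]
wrist_force: [0.1, -0.5, 0.0]
grip_width: 0.0851
finger_force: 0.0
```

Request:
drive_tool(targets=[[0, 0, 0, 0], [0, 0, 0, 0], [0, 0, 0, 0], [0, 0, 0, 0], [0, 0, 0, 0], [0, 0, 0, 0]], jaw=1, newtons=80)

```text
clock: 22.17
eef_pos: [0.3785, -0.2231, 0.114]
orientation: [[-0.673, 0.74, 0.008], [0.739, 0.673, -0.022], [-0.022, -0.009, -1.0]]
wrist_force: [-0.2, 2.0, 7.9]
grip_width: 0.023
finger_force: 79.4
```

```bash
python3 log.py; python3 - <<'E'
from rows import *
s=state(); print(s['grip_width'],s['finger_force'],s['wrist_force'],s['wrist_torque'])
E
```

```text
[ 0.3785 -0.2231  0.114 ] [[-0.673, 0.74, 0.008], [0.739, 0.673, -0.022], [-0.022, -0.009, -1.0]] [ 18.   15.1   9.3 125.5  -2.4  38.7  71.1]
0.022984997316457992 79.44474577903748 [-0.17134429  2.04358016  7.91132999] [ 0.29732015 -0.07433103  0.01555451]
```

```bash
python3 - <<'E'
from rows import *
W=[(.3785,-.2231,.20,132.3,3),(.42,-.05,.20,125,3.5),(.40,.12,.20,120,3.5),(.3392,.2759,.20,116.1,3.5),(.3392,.2759,.125,116.1,2.5)]
rows(W,hold=4,nd=1)
import sim; from sim import *
m=np.array(D[-1]["q"])
path(m,[w[:4] for w in W]+[(.4334,.322,.125,116.1),(.4334,.322,.147,116.1),(.3392,.2759,.147,116),(.33,.27,.2,116),(.40,.10,.2,90),(.41,-.1,.2,65),(.40,-.25,.2,52.5),(.4285,-.2847,.2,52.5),(.4285,-.2847,.124,52.5),(.355,-.23,.124,52.5)])
E
```

```text
[[-0.1, 0.0, -2.9, 0.0], [-0.1, 0.0, -5.7, 0.0], [-0.2, -0.1, -8.6, 0.0], [1.5, 2.4, -8.7, 0.021], [3.2, 4.8, -8.7, 0.043], [4.8, 7.3, -8.8, 0.064], [6.5, 9.7, -8.8, 0.085], [8.2, 12.2, -8.9, 0.106], [9.8, 14.6, -8.9, 0.127], [12.6, 16.6, -9.0, 0.145], [15.4, 18.6, -9.1, 0.162], [18.2, 20.6, -9.2, 0.18], [21.0, 22.6, -9.3, 0.197], [23.7, 24.6, -9.3, 0.215], [26.9, 25.8, -9.4, 0.228], [30.0, 27.0, -9.5, 0.242], [33.1, 28.2, -9.6, 0.256], [36.2, 29.4, -9.6, 0.269], [39.4, 30.6, -9.7, 0.283], [39.4, 30.6, -7.8, 0.283]]
[[0.0, 0.0, 1.9, 0.0], [0.1, 0.0, 3.7, 0.0], [0.1, 0.0, 5.6, 0.0], [0.1, 0.0, 5.6, 0.0], [0.1, 0.0, 5.6, 0.0], [0.1, 0.0, 5.6, 0.0], [0.1, 0.0, 5.6, 0.0]]
end [  0.339   0.276   0.125 116.1  ]
[  0.378  -0.223   0.2   132.3  ] [ 19.   9.  10. 119.  -2.  53.  72.] err 0.0 0.0
[ 4.20e-01 -5.00e-02  2.00e-01  1.25e+02] [  3.   7.   1. 121.  -0.  52.  39.] err 0.0 0.0
[  0.4    0.12   0.2  120.  ] [-11.   6.  -9. 122.   1.  52.  10.] err 0.0 0.0
[  0.339   0.276   0.2   116.1  ] [-26.   9. -17. 119.   3.  53. -19.] err 0.0 0.0
[  0.339   0.276   0.125 116.1  ] [-27.  16. -17. 123.   7.  42. -22.] err 0.0 0.0
[  0.433   0.322   0.125 116.1  ] [-27.  25. -15. 109.   9.  47. -21.] err 0.0 0.0
[  0.433   0.322   0.147 116.1  ] [-26.  23. -16. 108.   8.  50. -20.] err 0.0 0.0
[  0.339   0.276   0.147 116.   ] [-26.  13. -17. 122.   6.  45. -21.] err 0.0 0.0
[  0.33   0.27   0.2  116.  ] [-25.   7. -18. 121.   3.  52. -19.] err 0.0 0.0
[ 0.4  0.1  0.2 90. ] [-11.   6.  -5. 122.   1.  52. -17.] err 0.0 0.0
[ 0.41 -0.1   0.2  65.  ] [  4.   7.   8. 121.  -1.  52. -13.] err 0.0 0.0
[ 0.4  -0.25  0.2  52.5 ] [ 15.  12.  16. 115.  -4.  53.  -4.] err 0.0 0.0
[ 0.428 -0.285  0.2   52.5  ] [ 17.  16.  16. 110.  -6.  55.  -1.] err 0.0 0.0
[ 0.428 -0.285  0.124 52.5  ] [ 18.  23.  15. 113.  -8.  46.   1.] err 0.0 0.0
[ 0.355 -0.23   0.124 52.5  ] [ 16.  14.  16. 125.  -6.  42.  -1.] err 0.0 0.0
```

All joints stay well inside their ranges.

Request:
drive_tool(targets=[[-0.1, 0, -2.9, 0], [-0.1, 0, -5.7, 0], [-0.2, 0, -8.6, 0], [1.5, 2.4, -8.7, 0.02], [3.2, 4.8, -8.7, 0.043], [4.8, 7.3, -8.8, 0.064], [6.5, 9.7, -8.8, 0.085], [8.2, 12.2, -8.9, 0.106], [9.8, 14.6, -8.9, 0.127], [12.6, 16.6, -9, 0.145], [15.4, 18.6, -9.1, 0.162], [18.2, 20.6, -9.2, 0.18], [21, 22.6, -9.3, 0.197], [23.7, 24.6, -9.3, 0.215], [26.9, 25.8, -9.4, 0.228], [30, 27, -9.5, 0.242], [33, 28.2, -9.6, 0.256], [36.2, 29.4, -9.6, 0.27], [39.4, 30.6, -9.7, 0.283], [39.4, 30.6, -9.7, 0.283]])

```text
clock: 23.83
eef_pos: [0.3352, 0.2829, 0.1998]
orientation: [[-0.447, 0.895, 0.006], [0.895, 0.447, -0.017], [-0.018, -0.002, -1.0]]
wrist_force: [0.1, 0.6, -1.0]
grip_width: 0.0233
finger_force: 78.9
```

Request:
drive_tool(targets=[[0, 0, 2, 0], [0, 0, 4, 0], [0.1, 0, 6, 0], [0.1, 0, 7.5, 0], [0.1, 0, 7.5, 0], [0.1, 0, 7.5, 0], [0.1, 0, 7.5, 0], [0.1, 0, 7.5, 0]])

```text
clock: 24.5
eef_pos: [0.3391, 0.2762, 0.1254]
orientation: [[-0.439, 0.898, 0.008], [0.898, 0.439, -0.02], [-0.022, -0.002, -1.0]]
wrist_force: [-0.1, 0.2, -2.0]
grip_width: 0.0233
finger_force: 78.9
```

```bash
python3 log.py; python3 - <<'E'
from rows import *
s=state(); print(s['grip_width'],s['finger_force'],s['wrist_torque'])
c=wristcap(); cv2.imwrite("pics/w6.png",c["image"]); W=cloud(c); np.save("w6.npy",W)
# blade points seen by wrist camera
m=sel(W,[.30,.2,.004],[.46,.4,.03]); img=c["image"]; m&=img.min(-1)>150
lab=cv2.connectedComponentsWithStats(m.astype(np.uint8))
for i in range(1,lab[0]):
    if lab[2][i,4]>100:
        p=W[lab[1]==i]; A=np.c_[p[:,:2]-p[:,:2].mean(0),np.ones(len(p))]; print("white",lab[2][i],rect(p),np.round(np.linalg.lstsq(A,p[:,2],rcond=None)[0],4))
E
```

```text
[0.3391 0.2762 0.1254] [[-0.439, 0.898, 0.008], [0.898, 0.439, -0.02], [-0.022, -0.002, -1.0]] [-27.8  15.3 -17.8 123.4   8.5  42.8 -25.2]
0.023264809268931576 78.9422857761383 [ 0.03631742  0.10271801 -0.00638389]
white [ 266  133   58  115 4161] (array([318.5, 267.7]), array([37.1, 97.6]), 4.37) [0.0081 0.0029 0.0146]
white [ 328  164  148   57 6805] (array([393.2, 302.7]), array([108.6,  43.9]), 26.21) [0.0006 0.0026 0.0152]
```

View pics/w6.png

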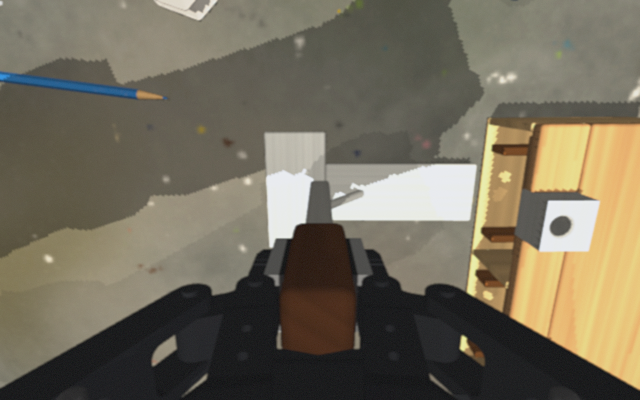

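The blade is level, centred on the left bay and just short of its mouth (blade tip at about (192,473)). I'll insert it, check the force, then lift.

Request:
drive_tool(targets=[[0, 1, 0, 0], [0, 2.5, 0, 0], [0, 4, 0, 0], [0, 5.5, 0, 0], [0, 7, 0, 0], [0, 8.5, 0, 0], [0, 9.5, 0, 0], [0, 10.5, 0, 0], [0, 10.5, 0, 0], [0, 10.5, 0, 0], [0, 10.5, 0, 0]])

```text
clock: 25.47
eef_pos: [0.4319, 0.3214, 0.1237]
orientation: [[-0.44, 0.898, 0.005], [0.898, 0.44, -0.022], [-0.022, -0.005, -1.0]]
wrist_force: [-0.6, 0.3, -1.1]
grip_width: 0.0229
finger_force: 79.0
```

Request:
drive_tool(targets=[[0, 0, -0.4, 0], [0, 0, -0.8, 0], [0, 0, -1.2, 0], [0, 0, -1.6, 0], [0, 0, -2, 0], [0, 0, -2.2, 0], [0, 0, -2.2, 0], [0, 0, -2.2, 0], [0, 0, -2.2, 0]])

```text
clock: 26.22
eef_pos: [0.4324, 0.3221, 0.1458]
orientation: [[-0.44, 0.898, 0.006], [0.898, 0.44, -0.022], [-0.022, -0.004, -1.0]]
wrist_force: [0.6, -0.1, -1.7]
grip_width: 0.0229
finger_force: 79.0
```

```bash
python3 log.py; python3 - <<'E'
from rows import *
s=state(); print(s['grip_width'],s['wrist_torque'],s['wrist_force'])
rows([(.3392,.2759,s["eef_pos"][2]+.002,116.1,1.5)],nd=2)
E
```

```text
[0.4324 0.3221 0.1458] [[-0.44, 0.898, 0.006], [0.898, 0.44, -0.022], [-0.022, -0.004, -1.0]] [-27.   22.7 -16.3 109.1   9.7  50.  -22.3]
0.022855007944455236 [ 0.04031668  0.02462246 -0.02857379] [ 0.5726374  -0.14683324 -1.68029535]
[[-0.01, -1.49, -0.02, 0.0], [-0.02, -2.97, -0.04, 0.0], [-0.02, -4.46, -0.07, 0.0], [-0.03, -5.94, -0.09, 0.0], [-0.04, -7.43, -0.11, 0.0], [-0.05, -8.92, -0.13, 0.0], [-0.06, -10.4, -0.16, 0.0]]
end [  0.339   0.276   0.148 116.1  ]
```

Request:
drive_tool(targets=[[0, -0.5, 0, 0], [0, -1.3, 0, 0], [0, -2.3, 0, 0], [0, -3.4, 0, 0], [0, -4.5, 0, 0], [0, -5.6, -0.1, 0], [0, -6.7, -0.1, 0], [0, -7.8, -0.1, 0], [0, -8.9, -0.1, 0], [0, -10, -0.1, 0], [0, -11, -0.2, 0], [0, -11.8, -0.2, 0], [0, -12.3, -0.2, 0], [0, -12.5, -0.2, 0], [0, -12.5, -0.2, 0], [0, -12.5, -0.2, 0]])

```text
clock: 27.55
eef_pos: [0.3207, 0.2676, 0.1485]
orientation: [[-0.44, 0.898, 0.007], [0.898, 0.44, -0.021], [-0.022, -0.003, -1.0]]
wrist_force: [0.3, -0.0, -1.8]
grip_width: 0.0231
finger_force: 79.0
```

```bash
python3 log.py; python3 - <<'E'
from rows import *
c=wristcap(); cv2.imwrite("pics/w7.png",c["image"]); W=cloud(c); np.save("w7.npy",W)
for q in ("swatch_blue","swatch_green"):
    for d in trace("wrist",q)[:1]:
        m=d["mask"].astype(bool); p=W[m&np.isfinite(W[...,2])]; print(q,round(d["p"],2),d["position"],rect(p),np.round(np.median(p[:,2]),4))
x,y,z=state()["eef_pos"]
rows([(x+.005,y-.005,.20,115,1.2),(.40,.10,.205,90,2),(.41,-.1,.205,65,2),(.40,-.25,.205,52.5,2),(.4285,-.2847,.205,52.5,1.5)],hold=4,nd=1)
E
```

```text
[0.3207 0.2676 0.1485] [[-0.44, 0.898, 0.007], [0.898, 0.44, -0.021], [-0.022, -0.003, -1.0]] [-27.3  11.2 -18.8 124.8   6.6  45.4 -24.4]
swatch_green 0.84 [194.1, 402.9] (array([373.4, 292.6]), array([36.5, 89.9]), 26.93) 0.0484
[[-0.2, 0.0, -1.0, 0.004], [-0.3, 0.1, -2.1, 0.007], [-0.5, 0.1, -3.1, 0.011], [-0.6, 0.2, -4.1, 0.015], [-0.8, 0.2, -5.1, 0.019], [-2.8, 0.2, -5.2, 0.067], [-4.8, 0.1, -5.2, 0.116], [-6.7, 0.1, -5.2, 0.164], [-8.7, 0.0, -5.2, 0.213], [-10.7, 0.0, -5.2, 0.261], [-12.7, -0.1, -5.2, 0.309], [-14.7, -0.2, -5.2, 0.358], [-16.7, -0.2, -5.2, 0.406], [-18.7, -0.3, -5.3, 0.455], [-20.3, -1.0, -5.2, 0.495], [-22.0, -1.7, -5.2, 0.534], [-23.7, -2.4, -5.1, 0.574], [-25.3, -3.1, -5.1, 0.614], [-27.0, -3.8, -5.1, 0.653], [-28.7, -4.6, -5.0, 0.693]]
[[-1.7, 0.5, 0.0, 0.04], [-3.5, 1.0, 0.1, 0.079], [-5.2, 1.6, 0.1, 0.119], [-7.0, 2.1, 0.2, 0.159], [-8.7, 2.6, 0.2, 0.198], [-10.6, 2.9, 0.2, 0.226], [-12.4, 3.2, 0.3, 0.253], [-14.3, 3.5, 0.3, 0.28], [-16.1, 3.9, 0.3, 0.307], [-18.0, 4.2, 0.4, 0.335], [-19.8, 4.5, 0.4, 0.362], [-21.7, 4.8, 0.5, 0.389], [-23.5, 5.1, 0.5, 0.416], [-24.4, 6.3, 0.5, 0.416], [-25.3, 7.5, 0.6, 0.416], [-26.2, 8.7, 0.6, 0.416], [-26.2, 8.7, 0.6, 0.416], [-26.2, 8.7, 0.6, 0.416], [-26.2, 8.7, 0.6, 0.416], [-26.2, 8.7, 0.6, 0.416]]
end [ 0.428 -0.285  0.205 52.5  ]
```

View pics/w7.png

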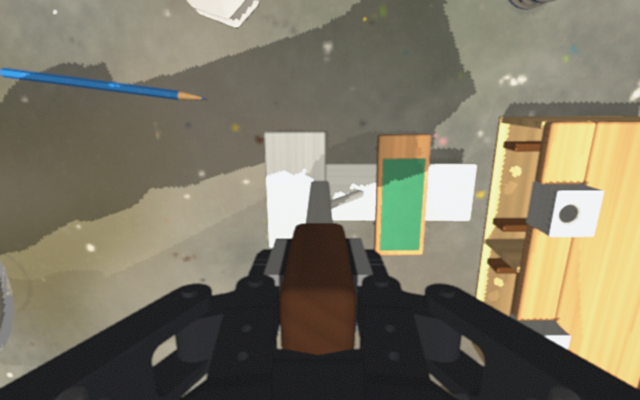

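One board, green, rides flat on the blade, centred at about (194,403). The left bay held nothing else. Carrying it to the tray.

Request:
drive_tool(targets=[[-0.2, 0, -1, 0], [-0.3, 0.1, -2.1, 0], [-0.5, 0.1, -3.1, 0.01], [-0.6, 0.2, -4.1, 0.015], [-1.2, 0.2, -5, 0.025], [-2.8, 0.2, -5.2, 0.067], [-4.8, 0.1, -5.2, 0.116], [-6.7, 0.1, -5.2, 0.164], [-8.7, 0, -5.2, 0.213], [-10.7, 0, -5.2, 0.261], [-12.7, -0.1, -5.2, 0.31], [-14.7, -0.2, -5.2, 0.358], [-16.7, -0.2, -5.2, 0.406], [-18.7, -0.3, -5.3, 0.455], [-20.3, -1, -5.2, 0.495], [-22, -1.7, -5.2, 0.534], [-23.7, -2.4, -5.1, 0.574], [-25.3, -3.1, -5.1, 0.614], [-27, -3.8, -5.1, 0.653], [-28.7, -4.6, -5, 0.693]])

```text
clock: 29.37
eef_pos: [0.4048, -0.0112, 0.205]
orientation: [[0.239, 0.971, 0.007], [0.971, -0.239, -0.021], [-0.019, 0.012, -1.0]]
wrist_force: [0.7, 0.7, -1.5]
grip_width: 0.023
finger_force: 78.9
```

Request:
drive_tool(targets=[[-1.7, 0.5, 0, 0.04], [-3.5, 1, 0.1, 0.08], [-5.2, 1.6, 0.1, 0.12], [-7, 2.1, 0.2, 0.159], [-8.7, 2.6, 0.2, 0.198], [-10.6, 2.9, 0.2, 0.226], [-12.4, 3.2, 0.3, 0.253], [-14.3, 3.5, 0.3, 0.28], [-16.1, 3.9, 0.3, 0.307], [-18, 4.2, 0.4, 0.335], [-19.8, 4.5, 0.4, 0.362], [-21.7, 4.8, 0.5, 0.389], [-23.3, 5.1, 0.5, 0.411], [-24.4, 6.3, 0.5, 0.416], [-25.3, 7.5, 0.6, 0.416], [-25.9, 8.3, 0.6, 0.416], [-26.2, 8.7, 0.6, 0.416], [-26.2, 8.7, 0.6, 0.416], [-26.2, 8.7, 0.6, 0.416], [-26.2, 8.7, 0.6, 0.416]])

```text
clock: 31.03
eef_pos: [0.4271, -0.2839, 0.2046]
orientation: [[0.608, 0.794, 0.005], [0.794, -0.608, -0.02], [-0.013, 0.017, -1.0]]
wrist_force: [-0.2, -0.2, -1.7]
grip_width: 0.0231
finger_force: 79.0
```

```bash
python3 log.py; python3 - <<'E'
from rows import *
c=wristcap(); cv2.imwrite("pics/w8.png",c["image"]); W=cloud(c); np.save("w8.npy",W)
for q in ("swatch_green","tray"):
    for d in trace("wrist",q)[:1]:
        m=d["mask"].astype(bool); p=W[m&np.isfinite(W[...,2])]; print(q,round(d["p"],2),d["position"],rect(p),np.round(np.median(p[:,2]),4))
        if q=="tray":
            for lo,hi in ((.03,.038),(.02,.028),(.0,.008)):
                pp=p[(p[:,2]>lo)&(p[:,2]<hi)]; print("  z",lo,len(pp),rect(pp) if len(pp)>20 else None)
# points in tray-frame (top estimate)
o=np.array([.4178,-.3446]); a=np.radians(-37.5); ex=np.array([np.cos(a),np.sin(a)]); ey=np.array([-ex[1],ex[0]])
with np.errstate(invalid='ignore'): r=sel(W,[.3,-.5,.021],[.6,-.2,.028])
p=W[r][:,:2]-o; t=np.c_[p@ex,p@ey]*1000; h,e=np.histogram(t[(t[:,0]>0)&(t[:,0]<100)][:,1],bins=np.arange(-120,122,3)); print([(int(e[i]+1.5),int(h[i])) for i in range(len(h)) if h[i]>25])
E
```

```text
[ 0.4271 -0.2839  0.2046] [[0.608, 0.794, 0.005], [0.794, -0.608, -0.02], [-0.013, 0.017, -1.0]] [ 15.7  14.4  16.6 111.9  -4.   53.5  -3.3]
swatch_green 0.58 [190.5, 403.0] (array([ 475.1, -351. ]), array([138.2,  71.4]), 53.8) 0.1057
tray 0.8 [128.8, 396.7] (array([ 465.8, -361.9]), array([197.7, 100.2]), 52.43) 0.0042
  z 0.03 1364 (array([ 513.8, -356.6]), array([195.5,  87.3]), 81.95)
  z 0.02 850 (array([ 470.2, -352.6]), array([177.6,  95.8]), 52.42)
  z 0.0 4036 (array([ 462.3, -362.4]), array([192.2,  95.9]), 52.09)
[(-40, 31), (-37, 30), (-34, 31), (-22, 71), (-19, 81), (82, 30), (85, 167), (88, 128), (115, 38)]
```

View pics/w8.png

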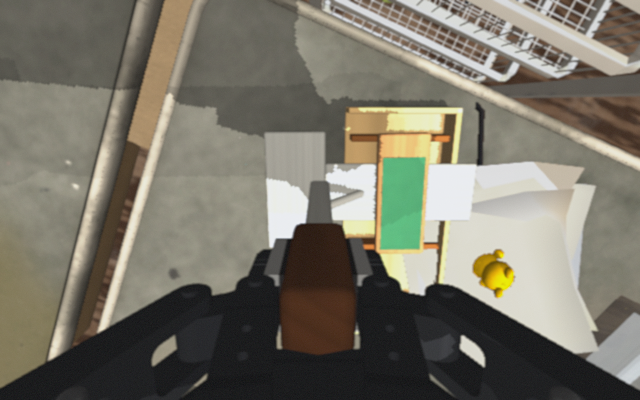

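The green board is still centred on the blade, over the left lane, and the rail positions agree with the tray fit. I'll lower it and withdraw.

Request:
drive_tool(targets=[[0, 0, 1, 0], [0, 0, 2.2, 0], [0.05, 0, 3.4, 0], [0.05, -0.05, 4.4, 0], [0.1, -0.05, 5.2, 0], [0.1, -0.1, 5.8, 0], [0.1, -0.1, 6.4, 0], [0.1, -0.1, 7, 0], [0.1, -0.1, 7.5, 0], [0.1, -0.1, 8, 0], [0.1, -0.1, 8, 0], [0.1, -0.1, 8, 0], [0.1, -0.1, 8, 0]])

```text
clock: 32.27
eef_pos: [0.4281, -0.2852, 0.1251]
orientation: [[0.608, 0.794, 0.007], [0.794, -0.608, -0.022], [-0.013, 0.019, -1.0]]
wrist_force: [1.0, -0.3, -1.8]
grip_width: 0.023
finger_force: 78.7
```

Request:
drive_tool(targets=[[0, -0.5, 0, 0], [0, -1.5, 0, 0], [0, -3, 0, 0], [0, -4.5, -0.1, 0], [0, -6, -0.1, 0], [0, -7.5, -0.15, 0], [0, -9, -0.15, 0], [0, -10, -0.2, 0], [0, -10, -0.2, 0], [0, -10, -0.2, 0], [0, -10, -0.2, 0]])

```text
clock: 33.18
eef_pos: [0.3495, -0.2247, 0.1255]
orientation: [[0.608, 0.794, 0.008], [0.794, -0.608, -0.022], [-0.013, 0.02, -1.0]]
wrist_force: [0.4, -0.2, -1.5]
grip_width: 0.0233
finger_force: 78.8
```

```bash
python3 log.py; python3 - <<'E'
from rows import *
s=state(); print(s['wrist_force'])
c=wristcap(); cv2.imwrite("pics/w9.png",c["image"]); W=cloud(c)
c2=capture("top"); W2=cloud(c2)
o=np.array([.4178,-.3446]); a=np.radians(-37.5); ex=np.array([np.cos(a),np.sin(a)]); ey=np.array([-ex[1],ex[0]])
for cam,w in (("wrist",W),("top",W2)):
    for d in trace(cam,"swatch_green")[:1]:
        m=d["mask"].astype(bool); p=w[m&np.isfinite(w[...,2])]; r=rect(p); q=r[0]/1000-o; print(cam,round(d["p"],2),r,np.round(np.median(p[:,2]),4),"tray xy",np.round([q@ex,q@ey],4))
x,y,z=s["eef_pos"]
rows([(x,y,.20,52.5,3),(.41,-.1,.20,65,3.5),(.40,.08,.20,95,3.5),(.3848,.1825,.20,116.1,3.5),(.3848,.1825,.125,116.1,2)],hold=4,nd=1)
E
```

```text
[ 0.3495 -0.2247  0.1255] [[0.608, 0.794, 0.008], [0.794, -0.608, -0.022], [-0.013, 0.02, -1.0]] [ 13.7  11.7  16.  128.3  -3.7  39.5  -5.3]
[ 0.39989021 -0.2167592  -1.47889716]
top 0.61 (array([ 462.1, -273.1]), array([ 80.6, 185.8]), 21.45) 0.033 tray xy [-0.0084  0.0837]
[[0.0, 0.1, -2.5, 0.0], [-0.1, 0.1, -5.0, 0.0], [-0.1, 0.2, -7.5, 0.0], [3.3, -0.5, -7.5, -0.054], [6.7, -1.2, -7.6, -0.109], [10.1, -1.9, -7.7, -0.163], [13.5, -2.6, -7.7, -0.218], [15.8, -4.6, -7.8, -0.305], [18.1, -6.5, -7.9, -0.392], [20.3, -8.5, -7.9, -0.48], [22.6, -10.4, -8.0, -0.567], [24.9, -12.4, -8.1, -0.654], [27.2, -14.3, -8.1, -0.741], [29.0, -16.2, -8.2, -0.833], [30.8, -18.1, -8.2, -0.926], [32.6, -19.9, -8.3, -1.018], [34.4, -21.8, -8.4, -1.11], [34.4, -21.8, -6.5, -1.11], [34.4, -21.9, -4.6, -1.11], [34.5, -21.9, -2.7, -1.11]]
[[0.0, 0.0, 1.9, 0.0], [0.0, 0.0, 1.9, 0.0], [0.0, 0.0, 1.9, 0.0], [0.0, 0.0, 1.9, 0.0], [0.0, 0.0, 1.9, 0.0]]
end [  0.385   0.182   0.125 116.1  ]
```

View pics/w9.png

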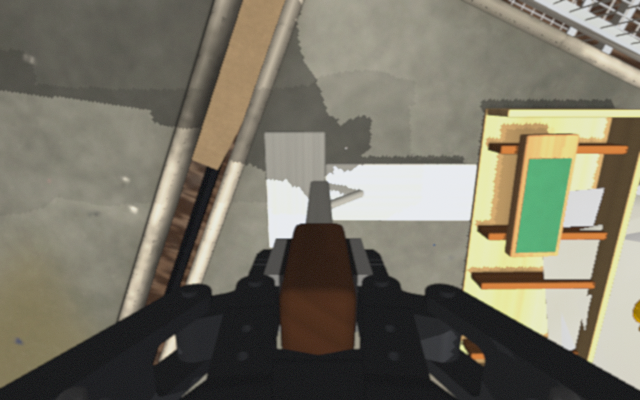

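The green board lies across the left lane's rails, at (195,543). Now the right bay.

Request:
drive_tool(targets=[[0, 0.1, -2.5, 0], [-0.1, 0.1, -5, 0], [-0.1, 0.2, -7.5, 0], [3.3, -0.5, -7.5, -0.054], [6.7, -1.2, -7.6, -0.109], [10.1, -1.9, -7.7, -0.163], [13.5, -2.6, -7.7, -0.218], [15.8, -4.6, -7.8, -0.305], [18.1, -6.5, -7.9, -0.392], [20.3, -8.5, -7.9, -0.48], [22.6, -10.4, -8, -0.567], [24.9, -12.4, -8.1, -0.654], [27.2, -14.3, -8.1, -0.741], [29, -16.2, -8.2, -0.833], [30.8, -18.1, -8.2, -0.926], [32.6, -19.9, -8.3, -1.018], [34.4, -21.8, -8.4, -1.11], [34.4, -21.8, -8.4, -1.11], [34.4, -21.8, -8.4, -1.11], [34.4, -21.8, -8.4, -1.11]])

```text
clock: 35.05
eef_pos: [0.3843, 0.1826, 0.2003]
orientation: [[-0.439, 0.898, 0.006], [0.898, 0.439, -0.022], [-0.022, -0.005, -1.0]]
wrist_force: [0.3, -0.3, -1.3]
grip_width: 0.0231
finger_force: 79.1
```

Request:
drive_tool(targets=[[0, 0, 2, 0], [0, 0, 4, 0], [0.1, 0, 6, 0], [0.1, 0, 7.5, 0], [0.1, 0, 7.5, 0], [0.1, 0, 7.5, 0], [0.1, 0, 7.5, 0], [0.1, 0, 7.5, 0]])

```text
clock: 35.72
eef_pos: [0.3853, 0.1825, 0.1267]
orientation: [[-0.439, 0.898, 0.008], [0.898, 0.44, -0.021], [-0.022, -0.002, -1.0]]
wrist_force: [-0.2, -1.1, -0.7]
grip_width: 0.0229
finger_force: 79.2
```

```bash
python3 log.py; python3 - <<'E'
from rows import *
c=wristcap(); W=cloud(c); cv2.imwrite("pics/w10.png",c["image"])
s=state(); x,y,z=s["eef_pos"]; o=np.array([.4970,.2374]); a=np.radians(26.06); ex=np.array([np.cos(a),np.sin(a)]); ey=np.array([-ex[1],ex[0]])
m=sel(W,[x-.06,y-.06,.004],[.51,.35,.03])&(c["image"].min(-1)>150)
lab=cv2.connectedComponentsWithStats(m.astype(np.uint8))
for i in range(1,lab[0]):
    if lab[2][i,4]>100:
        p=W[lab[1]==i]; q=rect(p)[0]/1000-o; A=np.c_[p[:,:2]-p[:,:2].mean(0),np.ones(len(p))]; print("white",rect(p),np.round(np.linalg.lstsq(A,p[:,2],rcond=None)[0],4),"bay xy",np.round([q@ex,q@ey],4))
q=np.array([x,y])-o; print("scoop origin in bay",np.round([q@ex,q@ey],4))
E
```

```text
[0.3853 0.1825 0.1267] [[-0.439, 0.898, 0.008], [0.898, 0.44, -0.021], [-0.022, -0.002, -1.0]] [-19.3  13.6 -12.  125.1   6.1  41.9  -9.3]
white (array([367.7, 174. ]), array([42.7, 89.7]), 25.14) [0.0071 0.0017 0.0159] bay xy [-0.144  -0.0002]
white (array([440.8, 209.6]), array([105.2,  44. ]), 26.28) [-0.0012  0.0036  0.0165] bay xy [-0.0627 -0.0003]
scoop origin in bay [-1.245e-01 -1.000e-04]
```

Request:
drive_tool(targets=[[0, 1, 0, 0], [0, 2.5, 0.1, 0], [0, 4, 0.1, 0], [0, 5.5, 0.1, 0], [0, 7, 0.1, 0], [0, 8.5, 0.1, 0], [0, 9.5, 0.1, 0], [0, 10.4, 0.1, 0], [0, 10.4, 0.1, 0], [0, 10.4, 0.1, 0], [0, 10.4, 0.1, 0]])

```text
clock: 36.68
eef_pos: [0.4768, 0.2279, 0.124]
orientation: [[-0.441, 0.898, 0.005], [0.897, 0.441, -0.022], [-0.022, -0.005, -1.0]]
wrist_force: [0.3, 0.1, -1.8]
grip_width: 0.0231
finger_force: 79.2
```

Request:
drive_tool(targets=[[0, 0, -0.4, 0], [0, 0, -0.8, 0], [0, 0, -1.2, 0], [0, 0, -1.6, 0], [0, 0, -2, 0], [0, 0, -2.2, 0], [0, 0, -2.2, 0], [0, 0, -2.2, 0], [0, 0, -2.2, 0]])

```text
clock: 37.43
eef_pos: [0.4773, 0.2286, 0.146]
orientation: [[-0.44, 0.898, 0.006], [0.898, 0.44, -0.022], [-0.022, -0.004, -1.0]]
wrist_force: [1.0, 0.2, -1.6]
grip_width: 0.023
finger_force: 79.0
```

Request:
drive_tool(targets=[[0, -0.5, 0, 0], [0, -1.3, 0, 0], [0, -2.3, 0, 0], [0, -3.4, 0, 0], [0, -4.5, 0, 0], [0, -5.6, -0.1, 0], [0, -6.7, -0.1, 0], [0, -7.8, -0.1, 0], [0, -8.9, -0.1, 0], [0, -10, -0.1, 0], [0, -11, -0.2, 0], [0, -11.8, -0.2, 0], [0, -12.3, -0.2, 0], [0, -12.5, -0.2, 0], [0, -12.5, -0.2, 0], [0, -12.5, -0.2, 0]])

```text
clock: 38.77
eef_pos: [0.3658, 0.174, 0.1489]
orientation: [[-0.44, 0.898, 0.007], [0.898, 0.44, -0.021], [-0.022, -0.003, -1.0]]
wrist_force: [-0.4, -0.3, -1.7]
grip_width: 0.0231
finger_force: 79.1
```

```bash
python3 log.py; python3 - <<'E'
from rows import *
c=wristcap(); cv2.imwrite("pics/w11.png",c["image"]); W=cloud(c)
for q in ("swatch_red","swatch_yellow"):
    for d in trace("wrist",q)[:1]:
        m=d["mask"].astype(bool); p=W[m&np.isfinite(W[...,2])]; print(q,round(d["p"],2),d["position"],rect(p),np.round(np.median(p[:,2]),4))
x,y,z=state()["eef_pos"]
rows([(x+.005,y-.005,.20,115,1.2),(.40,.06,.205,90,2),(.40,-.1,.205,65,2),(.35,-.28,.205,52.5,2),(.3627,-.3703,.205,52.5,1.5)],hold=4,nd=1)
E
```

```text
[0.3658 0.174  0.1489] [[-0.44, 0.898, 0.007], [0.898, 0.44, -0.021], [-0.022, -0.003, -1.0]] [-18.7   9.3 -12.5 126.7   4.6  44.6  -8.3]
swatch_red 0.59 [188.4, 456.4] (array([468.1, 212.7]), array([ 64. , 113.4]), 26.07) 0.0488
swatch_yellow 0.66 [189.4, 403.1] (array([419.8, 200.5]), array([36.3, 89.9]), 26.48) 0.0487
[[-0.2, 0.0, -1.0, 0.004], [-0.3, 0.1, -2.0, 0.008], [-0.5, 0.1, -3.1, 0.012], [-0.6, 0.2, -4.1, 0.016], [-0.8, 0.2, -5.1, 0.02], [-2.6, -0.2, -5.2, 0.093], [-4.5, -0.5, -5.2, 0.165], [-6.3, -0.9, -5.2, 0.238], [-8.2, -1.2, -5.3, 0.311], [-10.0, -1.6, -5.3, 0.383], [-11.9, -2.0, -5.4, 0.456], [-13.7, -2.8, -5.3, 0.511], [-15.5, -3.7, -5.3, 0.565], [-17.2, -4.6, -5.2, 0.62], [-19.0, -5.5, -5.2, 0.674], [-20.8, -6.4, -5.2, 0.729], [-22.6, -7.2, -5.1, 0.783], [-24.4, -8.1, -5.1, 0.838], [-26.2, -9.0, -5.0, 0.893], [-27.6, -10.3, -5.0, 0.914]]
[[-1.8, 0.3, 0.0, 0.022], [-3.7, 0.7, 0.1, 0.044], [-5.5, 1.0, 0.1, 0.065], [-7.3, 1.4, 0.1, 0.087], [-9.2, 1.7, 0.2, 0.109], [-11.0, 2.1, 0.2, 0.131], [-12.8, 2.4, 0.2, 0.153], [-14.7, 2.8, 0.3, 0.175], [-16.5, 3.1, 0.3, 0.196], [-17.6, 3.9, 0.3, 0.196], [-18.7, 4.6, 0.4, 0.196], [-19.7, 5.3, 0.4, 0.196], [-20.8, 6.1, 0.4, 0.196], [-21.9, 6.8, 0.5, 0.196], [-23.0, 7.5, 0.5, 0.196], [-24.1, 8.3, 0.5, 0.196], [-24.1, 8.3, 0.5, 0.196], [-24.1, 8.3, 0.5, 0.196], [-24.1, 8.3, 0.5, 0.196], [-24.1, 8.3, 0.5, 0.196]]
end [ 0.363 -0.37   0.205 52.5  ]
```

View pics/w11.png

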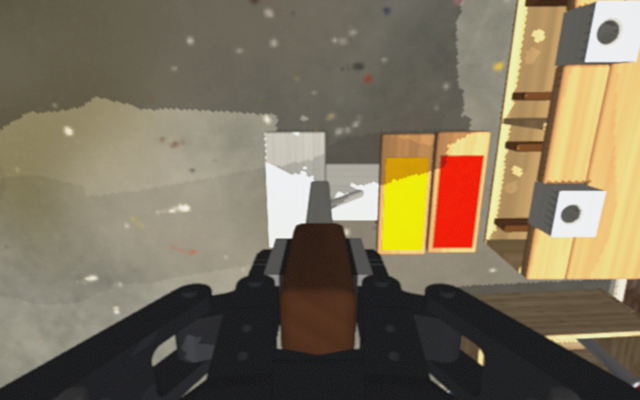

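Both boards, yellow at (189,403) and red at (188,456), ride flat on the blade. Carrying them to the right lane.

Request:
drive_tool(targets=[[-0.2, 0, -1, 0], [-0.3, 0.1, -2, 0], [-0.5, 0.1, -3.1, 0.01], [-0.6, 0.2, -4.1, 0.016], [-1.2, 0.1, -5, 0.04], [-2.6, -0.2, -5.2, 0.093], [-4.5, -0.5, -5.2, 0.165], [-6.3, -0.9, -5.2, 0.238], [-8.2, -1.2, -5.3, 0.311], [-10, -1.6, -5.3, 0.383], [-11.9, -2, -5.4, 0.456], [-13.7, -2.8, -5.3, 0.511], [-15.5, -3.7, -5.3, 0.565], [-17.2, -4.6, -5.2, 0.62], [-19, -5.5, -5.2, 0.674], [-20.8, -6.4, -5.2, 0.729], [-22.6, -7.2, -5.1, 0.783], [-24.4, -8.1, -5.1, 0.838], [-26, -9, -5, 0.885], [-27.6, -10.3, -5, 0.914]])

```text
clock: 40.58
eef_pos: [0.3938, -0.1203, 0.2048]
orientation: [[0.447, 0.894, 0.006], [0.894, -0.447, -0.021], [-0.016, 0.015, -1.0]]
wrist_force: [0.7, -0.5, -3.1]
grip_width: 0.0232
finger_force: 79.0
```

Request:
drive_tool(targets=[[-1.8, 0.3, 0, 0.022], [-3.7, 0.7, 0.1, 0.044], [-5.5, 1, 0.1, 0.065], [-7.3, 1.4, 0.1, 0.087], [-9.2, 1.7, 0.2, 0.109], [-11, 2.1, 0.2, 0.131], [-12.8, 2.4, 0.2, 0.153], [-14.7, 2.8, 0.3, 0.175], [-16.4, 3.1, 0.3, 0.196], [-17.6, 3.9, 0.3, 0.196], [-18.7, 4.6, 0.4, 0.196], [-19.7, 5.3, 0.4, 0.196], [-20.8, 6.1, 0.4, 0.196], [-21.9, 6.8, 0.5, 0.196], [-23, 7.5, 0.5, 0.196], [-23.8, 8.1, 0.5, 0.196], [-24.1, 8.3, 0.5, 0.196], [-24.1, 8.3, 0.5, 0.196], [-24.1, 8.3, 0.5, 0.196], [-24.1, 8.3, 0.5, 0.196]])

```text
clock: 42.25
eef_pos: [0.3618, -0.3704, 0.2051]
orientation: [[0.608, 0.794, 0.006], [0.794, -0.608, -0.02], [-0.013, 0.017, -1.0]]
wrist_force: [0.6, -0.4, -2.4]
grip_width: 0.0233
finger_force: 79.0
```

```bash
python3 log.py; python3 - <<'E'
from rows import *
c=wristcap(); cv2.imwrite("pics/w12.png",c["image"]); W=cloud(c)
s=state(); o=np.array([.3849,-.3874]); a=np.radians(-37.5); ex=np.array([np.cos(a),np.sin(a)]); ey=np.array([-ex[1],ex[0]])
for q in ("swatch_red","swatch_yellow"):
    for d in trace("wrist",q)[:1]:
        m=d["mask"].astype(bool); p=W[m&np.isfinite(W[...,2])]; p=p[p[:,2]>.08]; print(q,round(d["p"],2),d["position"],rect(p),np.round(np.median(p[:,2]),4))
q=s["eef_pos"][:2]-o; print("scoop in lane",np.round([q@ex,q@ey],4))
rows([(*(o-.028*ex),.1245,52.5,1)],nd=2)
E
```

```text
[ 0.3618 -0.3704  0.2051] [[0.608, 0.794, 0.006], [0.794, -0.608, -0.02], [-0.013, 0.017, -1.0]] [ 23.6  15.   21.9 111.5  -6.2  53.6  10.9]
swatch_red 0.73 [188.9, 457.6] (array([ 442. , -428.9]), array([89.6, 39.2]), 53.16) 0.1071
swatch_yellow 0.72 [188.5, 402.4] (array([ 413.1, -409. ]), array([89.8, 38.8]), 53.23) 0.1062
scoop in lane [-0.0286 -0.0004]
[[0.02, -0.01, 0.9, 0.0], [0.03, -0.02, 1.8, 0.0], [0.05, -0.04, 2.69, 0.0], [0.07, -0.05, 3.59, 0.001], [0.08, -0.06, 4.49, 0.001], [0.1, -0.07, 5.39, 0.001], [0.12, -0.08, 6.28, 0.001], [0.13, -0.09, 7.18, 0.001], [0.15, -0.11, 8.08, 0.001]]
end [ 0.363 -0.37   0.124 52.5  ]
```

Request:
drive_tool(targets=[[0, 0, 1, 0], [0, 0, 2.2, 0], [0.05, 0, 3.4, 0], [0.05, -0.05, 4.4, 0], [0.1, -0.05, 5.2, 0], [0.1, -0.1, 5.8, 0], [0.1, -0.1, 6.4, 0], [0.1, -0.1, 7, 0], [0.1, -0.1, 7.5, 0], [0.1, -0.1, 8, 0], [0.1, -0.1, 8, 0], [0.1, -0.1, 8, 0], [0.1, -0.1, 8, 0]])

```text
clock: 43.48
eef_pos: [0.3625, -0.3718, 0.1256]
orientation: [[0.608, 0.794, 0.007], [0.794, -0.608, -0.022], [-0.013, 0.019, -1.0]]
wrist_force: [0.1, -0.6, -0.7]
grip_width: 0.0232
finger_force: 78.9
```

Request:
drive_tool(targets=[[0, -0.5, 0, 0], [0, -1.5, 0, 0], [0, -3, 0, 0], [0, -4.5, -0.1, 0], [0, -6, -0.1, 0], [0, -7.5, -0.15, 0], [0, -9, -0.15, 0], [0, -10.3, -0.2, 0], [0, -10.5, -0.2, 0], [0, -10.5, -0.2, 0], [0, -10.5, -0.2, 0]])

```text
clock: 44.4
eef_pos: [0.2796, -0.3081, 0.1259]
orientation: [[0.608, 0.794, 0.008], [0.794, -0.608, -0.022], [-0.013, 0.02, -1.0]]
wrist_force: [0.5, -0.7, -1.5]
grip_width: 0.0233
finger_force: 79.0
```

```bash
python3 log.py; python3 - <<'E'
from rows import *
c=wristcap(); cv2.imwrite("pics/w13.png",c["image"]); W=cloud(c)
c2=capture("top"); W2=cloud(c2); cv2.imwrite("pics/top3.png",c2["image"])
o=np.array([.4178,-.3446]); a=np.radians(-37.5); ex=np.array([np.cos(a),np.sin(a)]); ey=np.array([-ex[1],ex[0]])
hsv=cv2.cvtColor(c2["image"],cv2.COLOR_BGR2HSV)
for n,lo,hi in (("green",(50,90,60),(90,255,255)),("yellow",(22,170,120),(35,255,255)),("red",(0,170,100),(6,255,255))):
    m=(cv2.inRange(hsv,lo,hi)>0)&sel(W2,[.3,-.55,.02],[.6,-.2,.06])
    if m.sum()>20:
        p=W2[m]; A=np.c_[p[:,:2]-p[:,:2].mean(0),np.ones(len(p))]; r=rect(p); q=r[0]/1000-o; print(n,m.sum(),r,"tray",np.round([q@ex,q@ey],4),"plane",np.round(np.linalg.lstsq(A,p[:,2],rcond=None)[0],3))
# rack emptiness and other things
b=cv2.resize(c2["image"][140:290,170:490],None,fx=2.5,fy=2.5,interpolation=cv2.INTER_CUBIC); cv2.imwrite("pics/top3c.png",b)
x,y,z=state()["eef_pos"]; print(x,y,z)
E
```

```text
[ 0.2796 -0.3081  0.1259] [[0.608, 0.794, 0.008], [0.794, -0.608, -0.022], [-0.013, 0.02, -1.0]] [ 23.8  11.9  21.8 128.5  -6.   39.4  12.3]
green 153 (array([ 471.9, -325.5]), array([65.5, 27.8]), 53.27) tray [0.0313 0.0481] plane [-0.019  0.014  0.034]
red 174 (array([ 440.3, -435.3]), array([67.1, 28.9]), 52.08) tray [ 0.0731 -0.0583] plane [-0.025 -0.006  0.033]
0.27984068771907467 -0.3083335384662035 0.12572575295297667
```

View pics/w13.png

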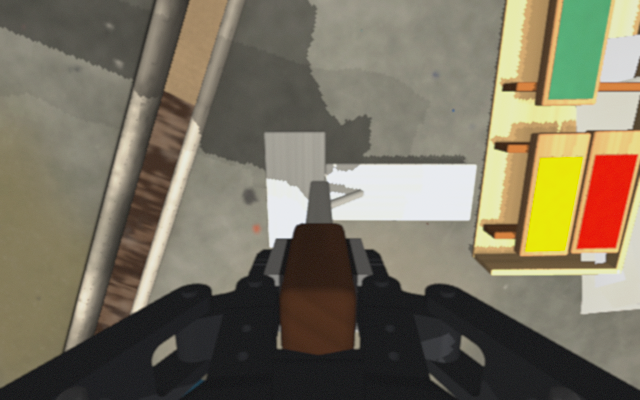

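All three boards lie on the rails: green (50,580), yellow (205,552), red (200,608). I'll back off a little, stand the scoop on the table and release it.

Request:
drive_tool(targets=[[0, -0.5, 0, 0], [0, -1, 0, 0], [0, -1, 0.3, 0], [0, -1, 0.6, 0], [0, -1, 0.9, 0], [0, -1, 1.05, 0], [0, -1, 1.05, 0], [0, -1, 1.05, 0], [0, -1, 1.05, 0]])

```text
clock: 45.25
eef_pos: [0.2715, -0.3019, 0.1151]
orientation: [[0.608, 0.794, 0.007], [0.794, -0.608, -0.021], [-0.013, 0.018, -1.0]]
wrist_force: [-0.9, 2.0, 7.3]
grip_width: 0.0231
finger_force: 80.3
```

```bash
python3 log.py; python3 -c "
from h import *; s=state(); print(s['wrist_force'],s['wrist_torque'])"
```

```text
[ 0.2715 -0.3019  0.1151] [[0.608, 0.794, 0.007], [0.794, -0.608, -0.021], [-0.013, 0.018, -1.0]] [ 24.1  12.3  21.7 130.1  -6.5  37.5  12.9]
[-0.85889374  1.95110525  7.26638312] [ 0.5368195   0.65583938 -0.08981408]
```

Request:
drive_tool(targets=[[0, 0, 0, 0], [0, 0, 0, 0], [0, 0, 0, 0], [0, 0, 0, 0], [0, 0, 0, 0], [0, 0, 0, 0]], jaw=0)

```text
clock: 45.75
eef_pos: [0.271, -0.3018, 0.1147]
orientation: [[0.608, 0.794, 0.006], [0.794, -0.608, -0.021], [-0.013, 0.018, -1.0]]
wrist_force: [-0.1, 0.1, -0.5]
grip_width: 0.0854
finger_force: 0.0
```

Request:
drive_tool(targets=[[0, 0, -1.5, 0], [-0.1, 0, -4, 0], [-0.1, 0.1, -7, 0], [-0.1, 0.1, -10, 0], [-0.1, 0.1, -13, 0], [2, 2, -15, 0], [5, 3, -16, 0], [9, 3, -16, 0], [13, 2, -16, 0], [16, 2, -16, 0], [16, 2, -16, 0], [16, 2, -16, 0], [16, 2, -16, 0]])

```text
clock: 46.83
eef_pos: [0.3828, -0.1842, 0.2728]
orientation: [[0.608, 0.794, 0.006], [0.793, -0.608, -0.022], [-0.014, 0.018, -1.0]]
wrist_force: [-0.6, -0.3, -0.5]
grip_width: 0.0855
finger_force: 0.0
```

```bash
python3 log.py; python3 - <<'E'
from rows import *
c2=capture("top"); W2=cloud(c2); cv2.imwrite("pics/top4.png",c2["image"]); c1=capture("scene"); W1=cloud(c1)
m=sel(W2,[.2,-.4,.15],[.34,-.2,.172]); print("scoop grip",m.sum(),rect(W2[m]) if m.any() else 0, W2[m][:,2].max() if m.any() else 0)
m=(c2["image"].min(-1)>185)&sel(W2,[.2,-.42,-.008],[.42,-.2,.014]); lab=cv2.connectedComponentsWithStats(m.astype(np.uint8))
for i in range(1,lab[0]):
    if lab[2][i,4]>80:
        p=W2[lab[1]==i]; A=np.c_[p[:,:2]-p[:,:2].mean(0),np.ones(len(p))]; print("white",rect(p),np.round(np.linalg.lstsq(A,p[:,2],rcond=None)[0],3))
m=sel(W2,[.5,.03,.05],[.72,.23,.066]); lab=cv2.connectedComponentsWithStats(m.astype(np.uint8))
for i in range(1,lab[0]):
    if lab[2][i,4]>80: print("box",rect(W2[lab[1]==i]))
m=sel(W2,[.5,.03,.09],[.72,.2,.2])
lab=cv2.connectedComponentsWithStats(m.astype(np.uint8))
for i in range(1,lab[0]):
    if lab[2][i,4]>10: p=W2[lab[1]==i]; print("pin",len(p),np.round(p.mean(0),3),p[:,2].max())
hsv=cv2.cvtColor(c2["image"],cv2.COLOR_BGR2HSV)
m=sel(W2,[.38,-.5,.028],[.56,-.25,.040]); lab=cv2.connectedComponentsWithStats(cv2.erode(m.astype(np.uint8),np.ones((2,2))))
for i in range(1,lab[0]):
    if lab[2][i,4]>80: p=W2[lab[1]==i]; print("tray hi",lab[2][i,4],rect(p),np.round(np.median(p[:,2]),4))
for q in ("blue_pot","red_tube","bear"):
    for d in recognise("top",q)[:1]: r,k=map(int,np.round(d["position"])); print(q,np.round(W2[r,k],3),[r,k])
E
```

```text
[ 0.3828 -0.1842  0.2728] [[0.608, 0.794, 0.006], [0.793, -0.608, -0.022], [-0.014, 0.018, -1.0]] [  9.8  -0.   11.4 117.9   1.2  61.3 -16.8]
scoop grip 0 0 0
box (array([603.4, 134.1]), array([142.6,  67.7]), 29.31)
pin 40 [0.634 0.152 0.126] 0.1454960953235398
pin 36 [0.56  0.109 0.129] 0.1465422002710579
blue_pot [0.383 0.466 0.04 ] [246, 186]
red_tube [0.44  0.045 0.009] [230, 313]
bear [ 0.496 -0.471  0.056] [211, 469]
```

```bash
python3 - <<'E'
from rows import *
def chk(W,img,n):
    m=sel(W,[.2,-.4,.15],[.34,-.2,.175]); print(n,"scoop grip",m.sum(),rect(W[m]) if m.any() else 0, np.round(W[m][:,2].max(),3) if m.any() else 0)
    hsv=cv2.cvtColor(img,cv2.COLOR_BGR2HSV)
    for k,lo,hi in (("green",(50,90,60),(90,255,255)),("yellow",(22,200,150),(35,255,255)),("red",(0,170,100),(6,255,255))):
        m=(cv2.inRange(hsv,lo,hi)>0)&sel(W,[.38,-.5,.02],[.56,-.25,.06])
        if m.sum()>20: p=W[m]; A=np.c_[p[:,:2]-p[:,:2].mean(0),np.ones(len(p))]; print(k,m.sum(),rect(p),np.round(np.linalg.lstsq(A,p[:,2],rcond=None)[0],3))
    m=(img.min(-1)>150)&sel(W,[.2,-.42,-.008],[.39,-.2,.014]); lab=cv2.connectedComponentsWithStats(m.astype(np.uint8))
    for i in range(1,lab[0]):
        if lab[2][i,4]>80: p=W[lab[1]==i]; A=np.c_[p[:,:2]-p[:,:2].mean(0),np.ones(len(p))]; print("white",rect(p),np.round(np.linalg.lstsq(A,p[:,2],rcond=None)[0],3))
c=wristcap(); chk(cloud(c),c["image"],"wrist"); c=capture("scene"); chk(cloud(c),c["image"],"scene")
E
```

```text
wrist scoop grip 71 (array([ 282.2, -293.9]), array([ 3.3, 20. ]), 44.79) 0.156
green 1293 (array([ 472.5, -327.5]), array([67.6, 28.1]), 53.49) [-0.003  0.004  0.034]
yellow 462 (array([ 507.5, -465.7]), array([37.7, 23.3]), 16.85) [ 0.14  -0.837  0.045]
red 189 (array([ 455.1, -420. ]), array([23.1, 23.2]), 51.73) [-0.012 -0.003  0.034]
white (array([ 232.5, -217.5]), array([77.9,  8.6]), 29.77) [-0.065  0.118 -0.   ]
white (array([ 302.4, -326.9]), array([ 92.7, 157.2]), 53.05) [0.001 0.003 0.003]
white (array([ 385.2, -399.1]), array([34. , 14.8]), 53.79) [0.01  0.004 0.004]
white (array([ 281.4, -312.6]), array([10.8, 19. ]), 88.57) [-0.003  0.01   0.003]
scene scoop grip 0 0 0
```

Request:
drive_tool(targets=[[3, 0, -1, 0], [6, 0, -2, 0], [10, 0, -2, 0], [14, 0, -2, 0], [18, 0, -2, 0], [22, 0, -2, 0], [22, 0, -2, 0], [22, 0, -2, 0], [22, 0, -2, 0]])

```text
clock: 47.93
eef_pos: [0.5165, -0.0093, 0.2896]
orientation: [[0.608, 0.794, 0.005], [0.793, -0.608, -0.022], [-0.014, 0.017, -1.0]]
wrist_force: [-0.4, -0.9, 0.2]
grip_width: 0.086
finger_force: 0.0
```

```bash
python3 - <<'E'
from rows import *
c=capture("top"); W=cloud(c); img=c["image"]
m=sel(W,[.2,-.4,.15],[.34,-.2,.175]); print("scoop grip",m.sum(),rect(W[m]) if m.any() else 0, np.round(W[m][:,2].max(),3) if m.any() else 0)
m=(img.min(-1)>150)&sel(W,[.2,-.42,-.008],[.39,-.2,.014]); lab=cv2.connectedComponentsWithStats(m.astype(np.uint8))
for i in range(1,lab[0]):
    if lab[2][i,4]>80: p=W[lab[1]==i]; print("white",rect(p),np.round(np.median(p[:,2]),4))
for q in ("scoop","swatch_green","swatch_yellow","swatch_red"):
    for d in trace("top",q)[:1]:
        m=d["mask"].astype(bool); p=W[m&np.isfinite(W[...,2])]; print(q,round(d["p"],2),rect(p),np.round(np.median(p[:,2]),4),np.round(p[:,2].max(),3))
s=state(); print(s["eef_pos"],s["clock"],np.abs(s["qvel"]).max())
E
```

```text
scoop grip 80 (array([ 272.6, -302.4]), array([26.2, 23.9]), 48.94) 0.167
white (array([ 303.3, -324.6]), array([ 90.4, 154.9]), 52.75) 0.0033
scoop 0.87 (array([ 304.4, -324.7]), array([ 91.7, 158.5]), 55.29) 0.0041 0.167
swatch_green 0.58 (array([ 477.3, -323.8]), array([87.5, 42.3]), 55.99) 0.0332 0.042
swatch_yellow 0.87 (array([ 412.2, -408.5]), array([89.4, 35.3]), 51.63) 0.0334 0.04
swatch_red 0.58 (array([ 443.2, -430.9]), array([90.4, 36.4]), 53.83) 0.0335 0.041
[ 0.51651647 -0.00984542  0.2903206 ] 48.1833 0.3811681295622554
```

The checks agree with the goal: the scoop stands flat on the table, all three boards lie on the rails with their tops at z ≈ 34 mm, and both pins are in the box. Handing in.

```bash
python3 -c "
from plant import *
print(finish_job())"
```

```text
the job is handed in; nothing more can be done
None
```

The job is handed in (no verdict was returned): both pins are in the box, the three boards present (green, yellow, red; no blue found) lie painted side up on the tray rails, the scoop stands on its blade, and the pot, tube and bear were left alone.

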